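# Clear used slide cases from the microscope bench

### The arm

A 6-joint arm with a two-finger parallel gripper is mounted at the origin on the work surface. World frame = base frame: x ahead of the robot, y to its left, z up, the work surface at z = 0. Lengths are in m, angles in rad, forces in N, time in s.
With the tool pointing down it reaches from about 0.35 to 0.975 m from the base axis. Payload 4.9 kg.
Tool frame: the origin (TCP) lies at the very end of the fingers, on their centre line; the grasp point (between the pads) lies 19 mm behind it; z points along the fingers, y is the line along which they close (so a half turn about z gives the same grasp; the last joint's range is limited). The gripper opens to 85 mm and grips with 20 to 120 N. Pads are 22 mm wide; open, the fingers measure 114 mm over their backs; the gripper's body (76 mm by 85 mm) begins 54 mm behind the grasp point. The pads swing forward as they close: fully open they stand 13 mm farther back than shut.
Start: joints at [-1.325, 0.053, 1.613, -0, 1.476, -0.119], TCP at [0.223, -0.584, 0.231] pointing down, gripper open.
Joint ranges: [-3.01, 3.01], [-1.01, 2.22], [0.06, 2.58], [-1.02, 4.17], [0.09, 2.62], [-3.14, 3.14]. Speed limits (rad/s): [2.57, 2.57, 3.14, 3.14, 3.14, 3.14].

### API

Orientations are given as a unit quaternion [w, x, y, z].
In Python, from plant import manip gives the robot as it stands.
- The arm moves only by the tool send_rows, never from a script. Its argument "increments" is a list of rows, each an object of numbers: "claw": the closure, from -1 (fully open) to 1 (shut); "dx", "dy", "dz": the shift along the tool's x, y, z in units of 0.5 m (1.0 is 0.5 m); "yaw": the turn about the tool's z in units of 1.5 rad (1.0 is 1.5 rad). A call has 1 to 20 rows; each row is the pose to reach, as a shift and turn from the pose commanded when the call began, along the tool's axes at that moment; what a row does not reach only later rows make up. A row lasts 1/8 s, in which the tool goes at most 62.5 mm and 10.7 degrees, less where a joint would pass 70% of its speed; a pose out of reach is approached as far as the arm can. A call with a number of a shift or a turn outside -1 to 1 is refused whole. A call with a gripper value outside its range is refused whole. The fingers move at their own pace and stop on an object; the grip force is fixed at half the most. Time passes only in rows, so rows that repeat a pose let the fingers close. It gives the time, the measured TCP pose, the force, the opening and the grip force at its end, in the units of the state.
- manip.state(): the state, without advancing time (a new reading comes with each control period).
- manip.grab_frame(name): name is "side" or "top"; returns the picture (384x512x3 uint8, red, green, blue); there is no depth.
- manip.camera_params(name): a dict with "camera_matrix" (3x3 intrinsics, pixels), "extrinsics" (4x4, takes a point from world to camera coordinates). Camera axes: x right, y down, z forward; pixel columns grow to the right and rows downward; lengths in m; the calibration is good to about 2 mm. A picture is of the moment at which its call begins. camera_params takes no time and is no camera call.
- manip.job_done(): hands the job in; it is judged then, once.
The state is a dict: "time": time; "joint_pos": joint angles; "joint_vel": joint speeds; "joint_efforts": joint torques, N m; "tool_pos": TCP position; "tool_rot": TCP orientation; "contact_force": force on the tool from outside, world axes, zero at the start; "ft_torque": the same for the moment, N m; "gripper_width": opening from 0.0 (shut) to 1.0 (fully open); "grasp_force": force on a finger pad.
Only numpy, scipy, OpenCV 4.12 (cv2) and the standard library are available. Lean on these libraries where they do the work, as an engineer would, in place of code of your own. Each camera call takes 0.05 s, during which the arm holds its last target. There are 200 camera calls.

### The job

Clear up the microscope bench: before you take up the sweeper, gently move each glass jar that stands among the used slide cases onto the cork mat and leave it upright there. Then pick up the hand sweeper by its red grip and sweep every slide case well inside the yellow tray through its open side; the cases are soiled, so never touch them with the robot itself, only with the sweeper. Finally stand the sweeper back on its blue pad, in line with the outline, and leave the other things on the bench as they are.

Things in the scene. Friction and masses are not known exactly. Their poses are not given: they have to be found in the camera images.
- tray: Yellow returns tray screwed to the bench: a low pan open on one long side. Origin: middle of its underside; x points from the open side to the back, y along the width. Open edge at x = -110 mm, back wall inside at x = +110, side walls inside at y = -170 and +170. Walls 4 mm thick, 40 mm high; floor 2 mm thick, with a gentle ramp up to it from x = -136 to -110 mm.
- jar_mat: Fixed cork mat, 110 mm (its x) by 210 mm (its y), 5 mm thick, where the glass jars are safe. Origin: middle of its underside. It and the blue pad may be in each other's place.
- park_pad: Fixed blue pad with a white outline of the sweeper, 90 mm (its x) by 200 mm (its y), 3 mm thick; the sweeper's place. Origin: middle of its underside.
- sweeper: Hand sweeper, 300 g, standing by itself: a block with a black rubber blade, 160 mm long (y), 36 mm thick (x, the two pushing faces), 45 mm high, with an upright flat-sided red grip on top, 22 mm thick (x), 90 mm long (y), from 45 to 102 mm height. Origin: middle of its underside. It is the same both ways round.
- case1: Used plastic slide case 1 (closed, soiled; may be absent): a box 80 mm (x) by 34 mm (y) by 26 mm high, about 60 g, lying on the bench. Origin: middle of its underside.
- case2: Used plastic slide case 2 (closed, soiled; may be absent): a box 80 mm (x) by 34 mm (y) by 26 mm high, about 60 g, lying on the bench. Origin: middle of its underside.
- case3: Used plastic slide case 3 (closed, soiled; may be absent): a box 80 mm (x) by 34 mm (y) by 26 mm high, about 60 g, lying on the bench. Origin: middle of its underside.
- case4: Used plastic slide case 4 (closed, soiled; may be absent): a box 80 mm (x) by 34 mm (y) by 26 mm high, about 60 g, lying on the bench. Origin: middle of its underside.
- case5: Used plastic slide case 5 (closed, soiled; may be absent): a box 80 mm (x) by 34 mm (y) by 26 mm high, about 60 g, lying on the bench. Origin: middle of its underside.
- case6: Used plastic slide case 6 (closed, soiled; may be absent): a box 80 mm (x) by 34 mm (y) by 26 mm high, about 60 g, lying on the bench. Origin: middle of its underside.
- jar1: Thin glass staining jar 1, blue cap: upright cylinder 48 mm in diameter, 100 mm high, about 220 g; straight glass up to 82 mm. Origin: middle of its underside. A grip of 6 to 12 N holds it; it breaks if squeezed harder than 20 N by each finger or set down with a knock of more than 25 N.
- jar2: Thin glass staining jar 2, blue cap: upright cylinder 48 mm in diameter, 100 mm high, about 220 g; straight glass up to 82 mm. Origin: middle of its underside. A grip of 6 to 12 N holds it; it breaks if squeezed harder than 20 N by each finger or set down with a knock of more than 25 N.
- jar3: Thin glass staining jar 3, blue cap: upright cylinder 48 mm in diameter, 100 mm high, about 220 g; straight glass up to 82 mm. Origin: middle of its underside. A grip of 6 to 12 N holds it; it breaks if squeezed harder than 20 N by each finger or set down with a knock of more than 25 N.
- oil_bottle: Amber oil bottle, 36 mm across, 75 mm high; a bystander. Origin: middle of its underside.
- lens_can: Black lens can, 48 mm across, 60 mm high; a bystander. Origin: middle of its underside.
- tissue_box: Cardboard tissue box, 70 x 120 x 35 mm; a bystander. Origin: middle of its underside.
- slide_box: Blue slide storage box, 100 x 170 x 35 mm; a bystander. Origin: middle of its underside.

How it is judged:
By the outcome, as a careful person would: the job done as asked, in the order asked, and still so for the second after the job is handed in, with the robot touching nothing.
Of case1, case2, case3, case4, case5, case6 only 4 to 6 are there at a start; the rules pass over those that are not, and their reading is None.
At some moment in a run one of case1, case2, case3, case4, case5, case6 may be knocked a few centimetres aside while the robot is not near it.
It also fails if it takes over 210 s, if anything falls off the work surface, if the arm or the gripper's body presses on something with over 40 N, if the wrist force passes 120 N, or if a joint passes its speed limit or range.

## Working session

There is one attempt and no reset: what is moved stays moved. The work goes in short steps, Python scripts to look and compute and a tool call to move; the robot and the scene stay as the last step left them, time stands still between calls to the robot, and variables do not carry over. Pictures are saved under pics/ and viewed, at most 14 in all, crops included, and the job is handed in when it is done.

Besides the shell and the picture viewer there is one more tool, called after "Emit:" by a JSON object that holds its "method" and its "body", one argument or row to a line. send_rows: Moves the arm, as the interface text tells. Shifts and turns lie within -1 to 1; 1 stands for 0.5 m of shift or 1.5 rad of turn. Its arguments: {"type":"object","properties":{"increments":{"type":"array","items":{"type":"object","properties":{"claw":{"type":"number"},"dx":{"type":"number"},"dy":{"type":"number"},"dz":{"type":"number"},"yaw":{"type":"number"}}}}},"required":["increments"]}

```bash
ls; mkdir -p pics
python3 - <<'E'
from plant import manip
import cv2,numpy as np
s=manip.state();print({k:np.round(v,3).tolist() for k,v in s.items()})
for n in("top","side"):
    cv2.imwrite(f"pics/{n}0.png",cv2.resize(manip.grab_frame(n)[:,:,::-1],(800,600),interpolation=cv2.INTER_CUBIC))
    p=manip.camera_params(n);print(n,np.round(p["camera_matrix"],2).tolist(),np.round(p["extrinsics"],4).tolist())
E
```

```text
pics
{'time': 0.0, 'joint_pos': [-1.325, 0.053, 1.614, -0.0, 1.476, -0.119], 'joint_vel': [-0.001, 0.0, 0.001, 0.0, -0.002, 0.001], 'joint_efforts': [-0.0, -39.369, -37.017, -0.0, 0.007, 0.0], 'tool_pos': [0.223, -0.583, 0.23], 'tool_rot': [-0.001, 0.983, 0.181, -0.0], 'contact_force': [-0.301, -0.25, 0.638], 'ft_torque': [0.028, -0.006, 0.025], 'grasp_force': 0.0, 'gripper_width': 1.0}
top [[488.03, 0.0, 254.83], [0.0, 488.03, 191.26], [0.0, 0.0, 1.0]] [[-0.015, -0.9999, 0.0019, -0.0863], [-0.9802, 0.0144, -0.1976, 0.4678], [0.1975, -0.0048, -0.9803, 1.6759], [0.0, 0.0, 0.0, 1.0]]
side [[391.06, 0.0, 252.92], [0.0, 391.06, 193.33], [0.0, 0.0, 1.0]] [[-0.9838, -0.1792, -0.0106, 0.4372], [-0.1069, 0.6327, -0.7669, 0.1365], [0.1441, -0.7534, -0.6416, 1.0679], [0.0, 0.0, 0.0, 1.0]]
```

View pics/top0.png

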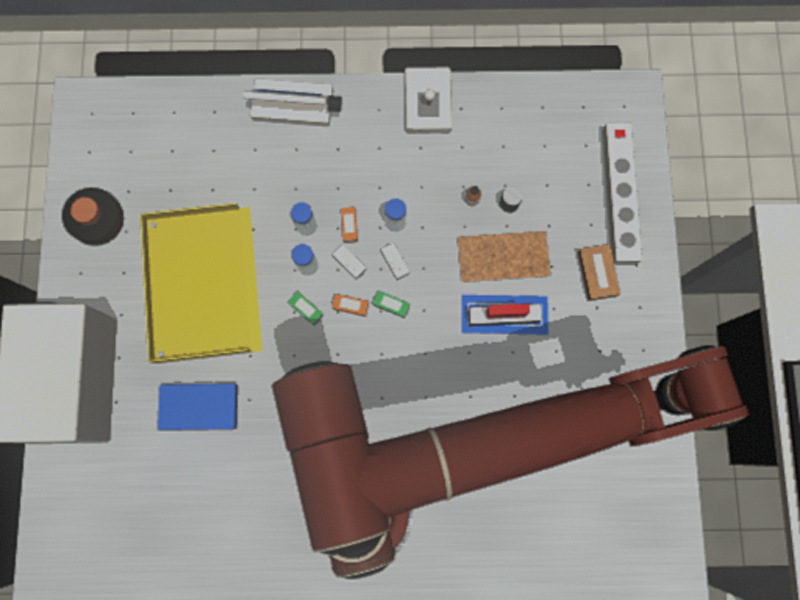

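View pics/side0.png

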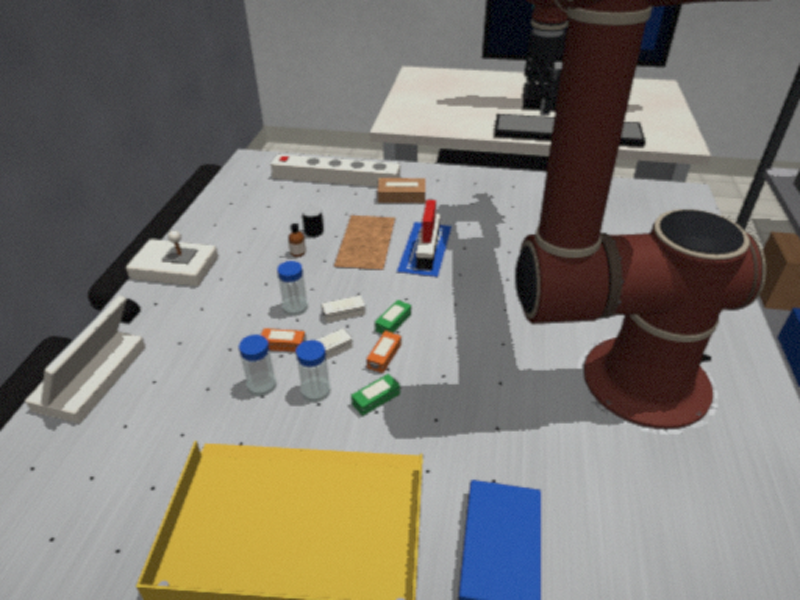

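Six cases, three jars (blue caps near view px (302,213), (396,209), (303,255)), mat near (504,256), the sweeper on its pad near (505,314), and the tray at left with its open side to the right (-y). Next I measure positions by segmentation.

```bash
cat > h.py <<'E'
from plant import manip
import cv2,numpy as np
def w(px,z,n="top"):
    p=manip.camera_params(n);K=p["camera_matrix"];T=np.array(p["extrinsics"]);R,t=T[:3,:3],T[:3,3]
    c=-R.T@t;d=R.T@np.linalg.inv(K)@np.array([px[0],px[1],1.]);return (c+d*(z-c[2])/d[2])[:2]
def proj(P,n="top"):
    p=manip.camera_params(n);T=np.array(p["extrinsics"]);q=p["camera_matrix"]@(T[:3,:3]@np.array(P)+T[:3,3]);return q[:2]/q[2]
def pose():
    s=manip.state();q=s["tool_rot"];return np.array(s["tool_pos"]),2*np.arctan2(q[2],q[1])
def go(x,y,z,ang=None):
    """increments; ang = world angle of tool x axis"""
    p,a=pose();d=np.array([x,y,z])-p;ang=a if ang is None else ang
    e=(-(ang-a)+np.pi/2)%np.pi-np.pi/2
    print("pos",p.round(4),"ang",round(a,4),"| dx %.4f dy %.4f dz %.4f yaw %.4f"%((d[0]*np.cos(a)+d[1]*np.sin(a))/.5,(d[0]*np.sin(a)-d[1]*np.cos(a))/.5,-d[2]/.5,e/1.5))
def blobs(im,lo,hi,amin,z,roi=None,n="top"):
    hsv=cv2.cvtColor(im,cv2.COLOR_RGB2HSV);m=cv2.inRange(hsv,lo,hi)
    if roi: k=np.zeros_like(m);k[roi[1]:roi[3],roi[0]:roi[2]]=1;m*=k
    out=[]
    for c in cv2.findContours(m,cv2.RETR_EXTERNAL,cv2.CHAIN_APPROX_NONE)[0]:
        if cv2.contourArea(c)<amin: continue
        W=np.array([w(q[0],z,n) for q in c]);r=cv2.minAreaRect((W*1000).astype(np.float32))
        L=np.array(r[1]);a=r[2] if L[0]>=L[1] else r[2]-90
        out.append((np.round(r[0],0).tolist(),np.sort(L).round(0).tolist(),round((a+90)%180-90,1),np.round(c.mean(0)[0]*1.5625).tolist()))
    return out
E
python3 - <<'E'
from h import *
im=cv2.imread("pics/top0.png")  # resized
im=cv2.resize(im,(512,384),interpolation=cv2.INTER_AREA)[:,:,::-1].copy()
for nm,lo,hi,z,a,roi in [("caps",(105,120,60),(125,255,255),.1,40,(180,120,270,180)),("green",(50,80,40),(85,255,255),.026,25,None),("orange",(4,130,120),(14,255,255),.026,25,(180,120,275,210)),
 ("white",(0,0,215),(179,40,255),.026,30,(205,150,275,185)),("mat",(8,80,60),(18,220,255),.005,500,(285,140,360,185)),("pad",(105,150,60),(125,255,255),.003,200,(285,180,360,220)),("red",(0,180,90),(6,255,255),.102,50,(285,180,360,220)),("red",(170,180,90),(179,255,255),.102,50,(285,180,360,220)),("tray",(22,100,60),(32,255,255),0.002,800,None),("slidebox",(105,150,60),(125,255,255),.035,200,(90,230,170,280))]:
    print(nm)
    for b in blobs(im,lo,hi,a,z,roi): print("  ",b)
# tray view corners
for p in [(142,213),(249,207),(261,352),(150,361),(158,226),(160,348)]: print(p,w(np.array(p)/1.5625,.002).round(3),w(np.array(p)/1.5625,.04).round(3))
for p in [(473,193),(510,198)]: print(p,w(np.array(p)/1.5625,.06).round(3))
E
```

```text
caps
   ([560.0, 119.0], [39.0, 42.0], 89.2, [302.0, 254.0])
   ([658.0, 122.0], [39.0, 41.0], 0.5, [301.0, 212.0])
   ([662.0, -88.0], [39.0, 40.0], -0.8, [395.0, 208.0])
green
   ([461.0, -76.0], [32.0, 78.0], 67.0, [390.0, 304.0])
   ([456.0, 121.0], [33.0, 77.0], 45.2, [304.0, 307.0])
orange
   ([460.0, 18.0], [32.0, 76.0], 76.0, [349.0, 306.0])
white
mat
   ([575.0, -341.0], [107.0, 207.0], -86.8, [503.0, 256.0])
pad
   ([436.0, -337.0], [84.0, 192.0], 88.0, [504.0, 314.0])
red
red
tray
   ([526.0, 368.0], [260.0, 358.0], 5.8, [199.0, 283.0])
slidebox
   ([233.0, 357.0], [93.0, 163.0], -89.4, [196.0, 406.0])
(142, 213) [0.692 0.511] [0.68  0.498]
(249, 207) [0.703 0.258] [0.691 0.25 ]
(261, 352) [0.356 0.222] [0.351 0.215]
(150, 361) [0.339 0.475] [0.335 0.462]
(158, 226) [0.659 0.471] [0.648 0.459]
(160, 348) [0.369 0.453] [0.363 0.441]
(473, 193) [ 0.71  -0.269]
(510, 198) [ 0.697 -0.354]
```

Run:
```python
import cv2
im=cv2.imread("pics/top0.png")[190:370,270:560]
cv2.imwrite("pics/crop0.png",cv2.resize(im,None,fx=2.7,fy=2.7,interpolation=cv2.INTER_CUBIC))
```

```text
(no output)
```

View pics/crop0.png

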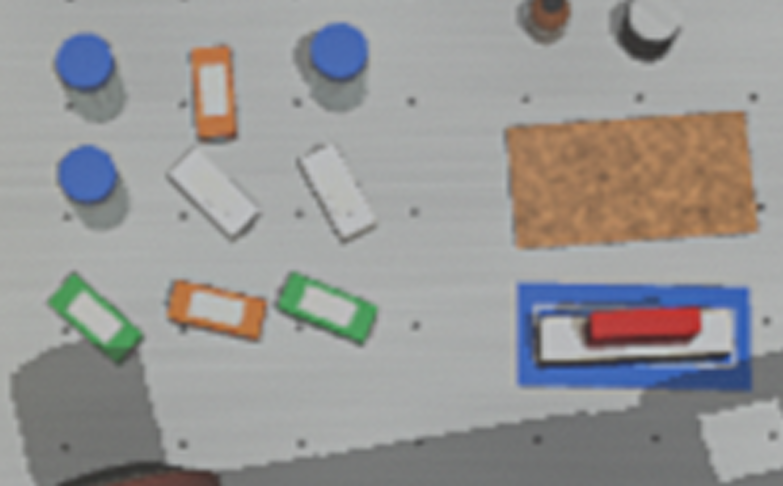

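Run:
```python
from h import *
go(.662,-.088,.22,np.pi/2)
im=cv2.resize(cv2.imread("pics/top0.png"),(512,384),interpolation=cv2.INTER_AREA)[:,:,::-1].copy()
p,_=0,0
hsv=cv2.cvtColor(im,cv2.COLOR_RGB2HSV)
m=((hsv[...,0]<6)|(hsv[...,0]>172))&(hsv[...,1]>150)&(hsv[...,2]>80);m[:180]=0;m[220:]=0;m[:,:285]=0;m[:,360:]=0
v,u=np.nonzero(m);W=np.array([w(q,.102) for q in zip(u,v)])*1000
print(cv2.minAreaRect(W.astype(np.float32)),len(u),W.mean(0), np.array(cv2.PCACompute(W,None)[1]))
T=np.array(manip.camera_params("top")["extrinsics"]);print(-T[:3,:3].T@T[:3,3])
```

```text
pos [ 0.2228 -0.5833  0.2302] ang 0.3648 | dx 1.1739 dy -0.6121 dz 0.0204 yaw -0.8040
((429.0583190917969, -331.5531311035156), (20.44586753845215, 83.64692687988281), 3.300323963165283) 147 [ 428.97444553 -331.58741344] [[-0.04884998  0.99880613]
 [ 0.99880613  0.04884998]]
[ 0.12622061 -0.08487962  1.73547618]
```

Emit:
{"method": "send_rows", "body": {
  "increments": [
    {"dx":0.5,"dy":-0.3,"yaw":-0.4,"claw":-1},
    {"dx":0.5,"dy":-0.3,"yaw":-0.4,"claw":-1},
    {"dx":0.5,"dy":-0.3,"yaw":-0.4,"claw":-1},
    {"dx":0.5,"dy":-0.3,"yaw":-0.4,"claw":-1},
    {"dx":1.0,"dy":-0.6,"yaw":-0.8,"claw":-1},
    {"dx":1.0,"dy":-0.6,"yaw":-0.8,"claw":-1},
    {"dx":1.0,"dy":-0.6,"yaw":-0.8,"claw":-1},
    {"dx":1.0,"dy":-0.6,"yaw":-0.8,"claw":-1},
    {"dx":1.0,"dy":-0.6,"yaw":-0.8,"claw":-1},
    {"dx":1.0,"dy":-0.6,"yaw":-0.8,"claw":-1},
    {"dx":1.0,"dy":-0.6,"yaw":-0.8,"claw":-1}
  ]
}}

```text
invalid input
```

Run:
```python
from h import *
go(.662,-.088,.15,np.pi/2)
```

```text
pos [ 0.2228 -0.5833  0.2302] ang 0.3648 | dx 1.1739 dy -0.6121 dz 0.1604 yaw -0.8040
```

Emit:
{"method": "send_rows", "body": {
  "increments": [
    {"dx":0.5,"dy":-0.3,"dz":0,"yaw":-0.4,"claw":-1},
    {"dx":0.5,"dy":-0.3,"dz":0,"yaw":-0.4,"claw":-1},
    {"dx":0.5,"dy":-0.3,"dz":0,"yaw":-0.4,"claw":-1},
    {"dx":0.5,"dy":-0.3,"dz":0,"yaw":-0.4,"claw":-1},
    {"dx":1,"dy":-0.6,"dz":0,"yaw":-0.8,"claw":-1},
    {"dx":1,"dy":-0.6,"dz":0,"yaw":-0.8,"claw":-1},
    {"dx":1,"dy":-0.6,"dz":0,"yaw":-0.8,"claw":-1},
    {"dx":1,"dy":-0.6,"dz":0,"yaw":-0.8,"claw":-1},
    {"dx":1,"dy":-0.6,"dz":0,"yaw":-0.8,"claw":-1},
    {"dx":1,"dy":-0.6,"dz":0,"yaw":-0.8,"claw":-1},
    {"dx":1,"dy":-0.6,"dz":0,"yaw":-0.8,"claw":-1},
    {"dx":1,"dy":-0.6,"dz":0,"yaw":-0.8,"claw":-1},
    {"dx":1,"dy":-0.6,"dz":0,"yaw":-0.8,"claw":-1}
  ]
}}

```text
time: 1.72
tool_pos: [0.5823, -0.1266, 0.2313]
tool_rot: [0.0, 0.71, 0.704, -0.0]
contact_force: [-0.4, 0.3, 0.7]
gripper_width: 0.998
grasp_force: 0.0
```

Run:
```python
from h import *
go(.662,-.088,.15,np.pi/2)
```

```text
pos [ 0.5823 -0.1266  0.2313] ang 1.5626 | dx 0.0785 dy 0.1587 dz 0.1626 yaw -0.0054
```

Emit:
{"method": "send_rows", "body": {
  "increments": [
    {"dx":0.0785,"dy":0.1587,"dz":0,"yaw":-0.005,"claw":-1},
    {"dx":0.0785,"dy":0.1587,"dz":0,"yaw":-0.005,"claw":-1},
    {"dx":0.0785,"dy":0.1587,"dz":0,"yaw":-0.005,"claw":-1},
    {"dx":0.0785,"dy":0.1587,"dz":0.1,"yaw":-0.005,"claw":-1},
    {"dx":0.0785,"dy":0.1587,"dz":0.2,"yaw":-0.005,"claw":-1},
    {"dx":0.0785,"dy":0.1587,"dz":0.28,"yaw":-0.005,"claw":-1},
    {"dx":0.0785,"dy":0.1587,"dz":0.34,"yaw":-0.005,"claw":-1},
    {"dx":0.0785,"dy":0.1587,"dz":0.37,"yaw":-0.005,"claw":-1},
    {"dx":0.0785,"dy":0.1587,"dz":0.386,"yaw":-0.005,"claw":-1},
    {"dx":0.0785,"dy":0.1587,"dz":0.386,"yaw":-0.005,"claw":-1},
    {"dx":0.0785,"dy":0.1587,"dz":0.386,"yaw":-0.005,"claw":-0.25},
    {"dx":0.0785,"dy":0.1587,"dz":0.386,"yaw":-0.005,"claw":-0.25},
    {"dx":0.0785,"dy":0.1587,"dz":0.386,"yaw":-0.005,"claw":-0.25},
    {"dx":0.0785,"dy":0.1587,"dz":0.386,"yaw":-0.005,"claw":-0.25}
  ]
}}

```text
time: 3.48
tool_pos: [0.6631, -0.0865, 0.0388]
tool_rot: [0.0, 0.707, 0.708, 0.0]
contact_force: [0.2, 0.4, 1.1]
gripper_width: 0.625
grasp_force: 0.0
```

Run:
```python
from h import *
go(.662,-.088,.038,np.pi/2)
```

```text
pos [ 0.6631 -0.0865  0.0388] ang 1.5724 | dx -0.0030 dy -0.0022 dz 0.0017 yaw 0.0011
```

Emit:
{"method": "send_rows", "body": {
  "increments": [
    {"dx":0,"dy":0,"dz":0,"yaw":0,"claw":-0.2},
    {"dx":0,"dy":0,"dz":0,"yaw":0,"claw":-0.17},
    {"dx":0,"dy":0,"dz":0,"yaw":0,"claw":-0.15},
    {"dx":0,"dy":0,"dz":0,"yaw":0,"claw":-0.14},
    {"dx":0,"dy":0,"dz":0,"yaw":0,"claw":-0.14}
  ]
}}

```text
time: 4.1
tool_pos: [0.6634, -0.0866, 0.039]
tool_rot: [0.001, 0.707, 0.708, 0.001]
contact_force: [4.3, -0.1, 3.6]
gripper_width: 0.575
grasp_force: 2.0
```

Emit:
{"method": "send_rows", "body": {
  "increments": [
    {"dx":0,"dy":0,"dz":0,"yaw":0,"claw":-0.13},
    {"dx":0,"dy":0,"dz":0,"yaw":0,"claw":-0.13},
    {"dx":0,"dy":0,"dz":0,"yaw":0,"claw":-0.13}
  ]
}}

```text
time: 4.47
tool_pos: [0.6631, -0.0866, 0.0388]
tool_rot: [0.0, 0.707, 0.708, 0.0]
contact_force: [4.2, -0.9, 3.9]
gripper_width: 0.567
grasp_force: 2.0
```

Emit:
{"method": "send_rows", "body": {
  "increments": [
    {"dx":0,"dy":0,"dz":0,"yaw":0,"claw":-0.12},
    {"dx":0,"dy":0,"dz":0,"yaw":0,"claw":-0.12},
    {"dx":0,"dy":0,"dz":0,"yaw":0,"claw":-0.12}
  ]
}}

```text
time: 4.85
tool_pos: [0.6631, -0.0866, 0.0387]
tool_rot: [0.0, 0.707, 0.708, 0.0]
contact_force: [4.4, 1.3, 5.5]
gripper_width: 0.561
grasp_force: 3.5
```

Emit:
{"method": "send_rows", "body": {
  "increments": [
    {"dx":0,"dy":0,"dz":0,"yaw":0,"claw":-0.11},
    {"dx":0,"dy":0,"dz":0,"yaw":0,"claw":-0.11},
    {"dx":0,"dy":0,"dz":0,"yaw":0,"claw":-0.11}
  ]
}}

```text
time: 5.22
tool_pos: [0.6631, -0.0865, 0.0388]
tool_rot: [0.0, 0.707, 0.708, 0.0]
contact_force: [4.1, -0.3, 5.2]
gripper_width: 0.559
grasp_force: 13.7
```

Emit:
{"method": "send_rows", "body": {
  "increments": [
    {"dx":0,"dy":0,"dz":0,"yaw":0,"claw":-0.113},
    {"dx":0,"dy":0,"dz":0,"yaw":0,"claw":-0.113},
    {"dx":0,"dy":0,"dz":0,"yaw":0,"claw":-0.113}
  ]
}}

```text
time: 5.6
tool_pos: [0.6631, -0.0865, 0.0388]
tool_rot: [0.0, 0.707, 0.708, 0.0]
contact_force: [3.9, 0.2, 5.6]
gripper_width: 0.557
grasp_force: 13.7
```

Run:
```python
from h import *
go(.579,-.411,.038,np.pi/2)
go(.571,-.275,.038,np.pi/2)
```

```text
pos [ 0.6631 -0.0865  0.0388] ang 1.5722 | dx -0.6487 dy -0.1692 dz 0.0017 yaw 0.0010
pos [ 0.6631 -0.0865  0.0388] ang 1.5722 | dx -0.3767 dy -0.1848 dz 0.0017 yaw 0.0010
```

Emit:
{"method": "send_rows", "body": {
  "increments": [
    {"dx":0,"dy":0,"dz":0,"yaw":0,"claw":-0.117},
    {"dx":0,"dy":0,"dz":0,"yaw":0,"claw":-0.117},
    {"dx":0,"dy":0,"dz":-0.01,"yaw":0,"claw":-0.117},
    {"dx":0,"dy":0,"dz":-0.03,"yaw":0,"claw":-0.117},
    {"dx":0,"dy":0,"dz":-0.05,"yaw":0,"claw":-0.117}
  ]
}}

```text
time: 6.22
tool_pos: [0.6611, -0.0862, 0.0623]
tool_rot: [-0.002, 0.707, 0.708, -0.001]
contact_force: [0.0, -0.1, -2.4]
gripper_width: 0.557
grasp_force: 10.0
```

Emit:
{"method": "send_rows", "body": {
  "increments": [
    {"dx":0,"dy":0,"dz":-0.03,"yaw":0,"claw":-0.117},
    {"dx":0,"dy":0,"dz":-0.07,"yaw":0,"claw":-0.117},
    {"dx":0,"dy":0,"dz":-0.12,"yaw":0,"claw":-0.117},
    {"dx":0,"dy":0,"dz":-0.18,"yaw":0,"claw":-0.117},
    {"dx":-0.01,"dy":0,"dz":-0.23,"yaw":0,"claw":-0.117},
    {"dx":-0.03,"dy":-0.01,"dz":-0.25,"yaw":0,"claw":-0.117},
    {"dx":-0.07,"dy":-0.02,"dz":-0.26,"yaw":0,"claw":-0.117},
    {"dx":-0.12,"dy":-0.03,"dz":-0.26,"yaw":0,"claw":-0.117},
    {"dx":-0.18,"dy":-0.045,"dz":-0.26,"yaw":0,"claw":-0.117},
    {"dx":-0.25,"dy":-0.06,"dz":-0.26,"yaw":0,"claw":-0.117},
    {"dx":-0.32,"dy":-0.08,"dz":-0.26,"yaw":0,"claw":-0.117},
    {"dx":-0.39,"dy":-0.1,"dz":-0.26,"yaw":0,"claw":-0.117},
    {"dx":-0.46,"dy":-0.12,"dz":-0.26,"yaw":0,"claw":-0.117},
    {"dx":-0.53,"dy":-0.14,"dz":-0.26,"yaw":0,"claw":-0.117},
    {"dx":-0.58,"dy":-0.155,"dz":-0.26,"yaw":0,"claw":-0.117},
    {"dx":-0.62,"dy":-0.165,"dz":-0.26,"yaw":0,"claw":-0.117},
    {"dx":-0.64,"dy":-0.169,"dz":-0.26,"yaw":0,"claw":-0.117},
    {"dx":-0.649,"dy":-0.169,"dz":-0.26,"yaw":0,"claw":-0.117},
    {"dx":-0.649,"dy":-0.169,"dz":-0.26,"yaw":0,"claw":-0.117}
  ]
}}

```text
time: 8.6
tool_pos: [0.579, -0.4106, 0.1933]
tool_rot: [-0.0, 0.706, 0.708, 0.0]
contact_force: [-0.3, -0.3, -2.1]
gripper_width: 0.556
grasp_force: 10.0
```

Run:
```python
from h import *
go(.579,-.411,.0445,np.pi/2)
```

```text
pos [ 0.579  -0.4106  0.1933] ang 1.573 | dx -0.0008 dy 0.0000 dz 0.2976 yaw 0.0015
```

Emit:
{"method": "send_rows", "body": {
  "increments": [
    {"dx":0,"dy":0,"dz":0.02,"yaw":0,"claw":-0.117},
    {"dx":0,"dy":0,"dz":0.06,"yaw":0,"claw":-0.117},
    {"dx":0,"dy":0,"dz":0.11,"yaw":0,"claw":-0.117},
    {"dx":0,"dy":0,"dz":0.16,"yaw":0,"claw":-0.117},
    {"dx":0,"dy":0,"dz":0.21,"yaw":0,"claw":-0.117},
    {"dx":0,"dy":0,"dz":0.25,"yaw":0,"claw":-0.117},
    {"dx":0,"dy":0,"dz":0.275,"yaw":0,"claw":-0.117},
    {"dx":0,"dy":0,"dz":0.287,"yaw":0,"claw":-0.117},
    {"dx":0,"dy":0,"dz":0.291,"yaw":0,"claw":-0.117},
    {"dx":0,"dy":0,"dz":0.293,"yaw":0,"claw":-0.117},
    {"dx":0,"dy":0,"dz":0.295,"yaw":0,"claw":-0.117},
    {"dx":0,"dy":0,"dz":0.297,"yaw":0,"claw":-0.117},
    {"dx":0,"dy":0,"dz":0.298,"yaw":0,"claw":-0.117},
    {"dx":0,"dy":0,"dz":0.298,"yaw":0,"claw":-0.117}
  ]
}}

```text
time: 10.35
tool_pos: [0.5786, -0.411, 0.0443]
tool_rot: [-0.0, 0.707, 0.708, -0.0]
contact_force: [0.3, -0.8, -2.5]
gripper_width: 0.561
grasp_force: 10.0
```

Still hanging; creep to contact, then release.

Emit:
{"method": "send_rows", "body": {
  "increments": [
    {"dx":0,"dy":0,"dz":0.001,"yaw":0,"claw":-0.117},
    {"dx":0,"dy":0,"dz":0.002,"yaw":0,"claw":-0.117},
    {"dx":0,"dy":0,"dz":0.002,"yaw":0,"claw":-0.117}
  ]
}}

```text
time: 10.72
tool_pos: [0.5787, -0.4111, 0.0438]
tool_rot: [0.0, 0.707, 0.708, -0.0]
contact_force: [-2.1, 1.1, 1.1]
gripper_width: 0.56
grasp_force: 10.2
```

Emit:
{"method": "send_rows", "body": {
  "increments": [
    {"dx":0,"dy":0,"dz":0,"yaw":0,"claw":-0.14},
    {"dx":0,"dy":0,"dz":0,"yaw":0,"claw":-0.2},
    {"dx":0,"dy":0,"dz":0,"yaw":0,"claw":-0.3},
    {"dx":0,"dy":0,"dz":0,"yaw":0,"claw":-0.5},
    {"dx":0,"dy":0,"dz":0,"yaw":0,"claw":-0.5},
    {"dx":0,"dy":0,"dz":-0.03,"yaw":0,"claw":-0.5},
    {"dx":0,"dy":0,"dz":-0.1,"yaw":0,"claw":-0.5},
    {"dx":0,"dy":0,"dz":-0.2,"yaw":0,"claw":-0.5},
    {"dx":0,"dy":0,"dz":-0.3,"yaw":0,"claw":-1},
    {"dx":0,"dy":0,"dz":-0.35,"yaw":0,"claw":-1},
    {"dx":0,"dy":0,"dz":-0.35,"yaw":0,"claw":-1}
  ]
}}

```text
time: 12.1
tool_pos: [0.58, -0.4123, 0.2233]
tool_rot: [0.004, 0.707, 0.708, 0.0]
contact_force: [0.2, 0.1, -0.6]
gripper_width: 0.998
grasp_force: 0.0
```

Run:
```python
from h import *
go(.562,.120,.0388,np.pi/2)
```

```text
pos [ 0.58   -0.4123  0.2233] ang 1.5723 | dx 1.0646 dy -0.0344 dz 0.3691 yaw 0.0010
```

Emit:
{"method": "send_rows", "body": {
  "increments": [
    {"dx":0.1,"dy":0,"dz":0,"yaw":0,"claw":-1},
    {"dx":0.22,"dy":-0.01,"dz":0,"yaw":0,"claw":-1},
    {"dx":0.34,"dy":-0.01,"dz":0,"yaw":0,"claw":-1},
    {"dx":0.46,"dy":-0.02,"dz":0,"yaw":0,"claw":-1},
    {"dx":0.58,"dy":-0.02,"dz":0,"yaw":0,"claw":-1},
    {"dx":0.7,"dy":-0.034,"dz":0,"yaw":0,"claw":-1},
    {"dx":0.82,"dy":-0.034,"dz":0,"yaw":0,"claw":-1},
    {"dx":0.92,"dy":-0.034,"dz":0,"yaw":0,"claw":-1},
    {"dx":1,"dy":-0.034,"dz":0,"yaw":0,"claw":-1},
    {"dx":1,"dy":-0.034,"dz":0,"yaw":0,"claw":-1},
    {"dx":1,"dy":-0.034,"dz":0,"yaw":0,"claw":-1}
  ]
}}

```text
time: 13.48
tool_pos: [0.5602, 0.0885, 0.217]
tool_rot: [-0.001, 0.707, 0.708, -0.001]
contact_force: [0.4, -0.4, 0.7]
gripper_width: 1.003
grasp_force: 0.0
```

Run:
```python
from h import *
go(.562,.120,.0388,np.pi/2)
```

```text
pos [0.5602 0.0885 0.217 ] ang 1.5724 | dx 0.0630 dy 0.0036 dz 0.3564 yaw 0.0011
```

Emit:
{"method": "send_rows", "body": {
  "increments": [
    {"dx":0.063,"dy":0.004,"dz":0,"yaw":0,"claw":-1},
    {"dx":0.063,"dy":0.004,"dz":0,"yaw":0,"claw":-1},
    {"dx":0.063,"dy":0.004,"dz":0.05,"yaw":0,"claw":-1},
    {"dx":0.063,"dy":0.004,"dz":0.15,"yaw":0,"claw":-1},
    {"dx":0.063,"dy":0.004,"dz":0.25,"yaw":0,"claw":-1},
    {"dx":0.063,"dy":0.004,"dz":0.31,"yaw":0,"claw":-1},
    {"dx":0.063,"dy":0.004,"dz":0.345,"yaw":0,"claw":-1},
    {"dx":0.063,"dy":0.004,"dz":0.359,"yaw":0,"claw":-1},
    {"dx":0.063,"dy":0.004,"dz":0.359,"yaw":0,"claw":-0.6},
    {"dx":0.063,"dy":0.004,"dz":0.359,"yaw":0,"claw":-0.25},
    {"dx":0.063,"dy":0.004,"dz":0.359,"yaw":0,"claw":-0.25},
    {"dx":0.063,"dy":0.004,"dz":0.359,"yaw":0,"claw":-0.2},
    {"dx":0.063,"dy":0.004,"dz":0.359,"yaw":0,"claw":-0.18},
    {"dx":0.063,"dy":0.004,"dz":0.359,"yaw":0,"claw":-0.16},
    {"dx":0.063,"dy":0.004,"dz":0.359,"yaw":0,"claw":-0.14},
    {"dx":0.063,"dy":0.004,"dz":0.359,"yaw":0,"claw":-0.13},
    {"dx":0.063,"dy":0.004,"dz":0.359,"yaw":0,"claw":-0.125},
    {"dx":0.063,"dy":0.004,"dz":0.359,"yaw":0,"claw":-0.12},
    {"dx":0.063,"dy":0.004,"dz":0.359,"yaw":0,"claw":-0.12}
  ]
}}

```text
time: 15.85
tool_pos: [0.5628, 0.1204, 0.0388]
tool_rot: [-0.0, 0.707, 0.708, -0.0]
contact_force: [-0.3, 0.2, 0.8]
gripper_width: 0.561
grasp_force: 3.3
```

Emit:
{"method": "send_rows", "body": {
  "increments": [
    {"dx":0,"dy":0,"dz":0,"yaw":0,"claw":-0.115},
    {"dx":0,"dy":0,"dz":0,"yaw":0,"claw":-0.115},
    {"dx":0,"dy":0,"dz":0,"yaw":0,"claw":-0.115}
  ]
}}

```text
time: 16.23
tool_pos: [0.5628, 0.1204, 0.0388]
tool_rot: [-0.0, 0.707, 0.708, -0.0]
contact_force: [-1.0, -0.5, 1.0]
gripper_width: 0.561
grasp_force: 8.4
```

Emit:
{"method": "send_rows", "body": {
  "increments": [
    {"dx":0,"dy":0,"dz":-0.01,"yaw":0,"claw":-0.115},
    {"dx":0,"dy":0,"dz":-0.03,"yaw":0,"claw":-0.115},
    {"dx":0,"dy":0,"dz":-0.06,"yaw":0,"claw":-0.115},
    {"dx":0,"dy":0,"dz":-0.11,"yaw":0,"claw":-0.115},
    {"dx":0,"dy":0,"dz":-0.17,"yaw":0,"claw":-0.115},
    {"dx":0,"dy":0,"dz":-0.23,"yaw":0,"claw":-0.115},
    {"dx":-0.01,"dy":0,"dz":-0.27,"yaw":0,"claw":-0.115},
    {"dx":-0.03,"dy":0,"dz":-0.29,"yaw":0,"claw":-0.115},
    {"dx":-0.07,"dy":0,"dz":-0.3,"yaw":0,"claw":-0.115},
    {"dx":-0.12,"dy":0.005,"dz":-0.3,"yaw":0,"claw":-0.115},
    {"dx":-0.18,"dy":0.005,"dz":-0.3,"yaw":0,"claw":-0.115},
    {"dx":-0.25,"dy":0.01,"dz":-0.3,"yaw":0,"claw":-0.115},
    {"dx":-0.32,"dy":0.01,"dz":-0.3,"yaw":0,"claw":-0.115},
    {"dx":-0.4,"dy":0.015,"dz":-0.3,"yaw":0,"claw":-0.115},
    {"dx":-0.48,"dy":0.015,"dz":-0.3,"yaw":0,"claw":-0.115},
    {"dx":-0.55,"dy":0.02,"dz":-0.3,"yaw":0,"claw":-0.115},
    {"dx":-0.6,"dy":0.02,"dz":-0.3,"yaw":0,"claw":-0.115},
    {"dx":-0.64,"dy":0.024,"dz":-0.3,"yaw":0,"claw":-0.115},
    {"dx":-0.66,"dy":0.024,"dz":-0.3,"yaw":0,"claw":-0.115},
    {"dx":-0.66,"dy":0.024,"dz":-0.3,"yaw":0,"claw":-0.115}
  ]
}}

```text
time: 18.73
tool_pos: [0.5751, -0.2099, 0.1884]
tool_rot: [-0.0, 0.707, 0.707, -0.0]
contact_force: [-0.6, 0.7, -1.9]
gripper_width: 0.559
grasp_force: 8.6
```

Run:
```python
from h import *
go(.575,-.341,.0443,np.pi/2)
```

```text
pos [ 0.5751 -0.2099  0.1884] ang 1.5716 | dx -0.2622 dy -0.0003 dz 0.2882 yaw 0.0005
```

Emit:
{"method": "send_rows", "body": {
  "increments": [
    {"dx":-0.03,"dy":0,"dz":0,"yaw":0,"claw":-0.115},
    {"dx":-0.08,"dy":0,"dz":0,"yaw":0,"claw":-0.115},
    {"dx":-0.14,"dy":0,"dz":0,"yaw":0,"claw":-0.115},
    {"dx":-0.2,"dy":0,"dz":0,"yaw":0,"claw":-0.115},
    {"dx":-0.24,"dy":0,"dz":0.02,"yaw":0,"claw":-0.115},
    {"dx":-0.262,"dy":0,"dz":0.06,"yaw":0,"claw":-0.115},
    {"dx":-0.262,"dy":0,"dz":0.11,"yaw":0,"claw":-0.115},
    {"dx":-0.262,"dy":0,"dz":0.16,"yaw":0,"claw":-0.115},
    {"dx":-0.262,"dy":0,"dz":0.21,"yaw":0,"claw":-0.115},
    {"dx":-0.262,"dy":0,"dz":0.25,"yaw":0,"claw":-0.115},
    {"dx":-0.262,"dy":0,"dz":0.27,"yaw":0,"claw":-0.115},
    {"dx":-0.262,"dy":0,"dz":0.28,"yaw":0,"claw":-0.115},
    {"dx":-0.262,"dy":0,"dz":0.284,"yaw":0,"claw":-0.115},
    {"dx":-0.262,"dy":0,"dz":0.286,"yaw":0,"claw":-0.115},
    {"dx":-0.262,"dy":0,"dz":0.287,"yaw":0,"claw":-0.115},
    {"dx":-0.262,"dy":0,"dz":0.288,"yaw":0,"claw":-0.115},
    {"dx":-0.262,"dy":0,"dz":0.289,"yaw":0,"claw":-0.115},
    {"dx":-0.262,"dy":0,"dz":0.289,"yaw":0,"claw":-0.115}
  ]
}}

```text
time: 20.98
tool_pos: [0.5755, -0.3405, 0.0443]
tool_rot: [-0.0, 0.707, 0.708, 0.0]
contact_force: [-0.5, -0.2, -2.5]
gripper_width: 0.562
grasp_force: 8.6
```

Emit:
{"method": "send_rows", "body": {
  "increments": [
    {"dx":0,"dy":0,"dz":0.001,"yaw":0,"claw":-0.115},
    {"dx":0,"dy":0,"dz":0.0015,"yaw":0,"claw":-0.115},
    {"dx":0,"dy":0,"dz":0.0015,"yaw":0,"claw":-0.115},
    {"dx":0,"dy":0,"dz":0.0015,"yaw":0,"claw":-0.14},
    {"dx":0,"dy":0,"dz":0.0015,"yaw":0,"claw":-0.2},
    {"dx":0,"dy":0,"dz":0,"yaw":0,"claw":-0.3},
    {"dx":0,"dy":0,"dz":0,"yaw":0,"claw":-0.5},
    {"dx":0,"dy":0,"dz":0,"yaw":0,"claw":-0.5},
    {"dx":0,"dy":0,"dz":-0.03,"yaw":0,"claw":-0.5},
    {"dx":0,"dy":0,"dz":-0.1,"yaw":0,"claw":-0.5},
    {"dx":0,"dy":0,"dz":-0.2,"yaw":0,"claw":-0.5},
    {"dx":0,"dy":0,"dz":-0.3,"yaw":0,"claw":-1},
    {"dx":0.05,"dy":0,"dz":-0.35,"yaw":0,"claw":-1},
    {"dx":0.15,"dy":0.03,"dz":-0.35,"yaw":0,"claw":-1},
    {"dx":0.27,"dy":0.06,"dz":-0.35,"yaw":0,"claw":-1},
    {"dx":0.39,"dy":0.09,"dz":-0.35,"yaw":0,"claw":-1},
    {"dx":0.5,"dy":0.12,"dz":-0.35,"yaw":0,"claw":-1},
    {"dx":0.6,"dy":0.15,"dz":-0.35,"yaw":0,"claw":-1},
    {"dx":0.6,"dy":0.16,"dz":-0.35,"yaw":0,"claw":-1},
    {"dx":0.6,"dy":0.16,"dz":-0.35,"yaw":0,"claw":-1}
  ]
}}

```text
time: 23.48
tool_pos: [0.6553, -0.0407, 0.2201]
tool_rot: [0.001, 0.706, 0.708, 0.0]
contact_force: [-0.4, -0.4, 0.2]
gripper_width: 0.998
grasp_force: 0.0
```

Run:
```python
from h import *
go(.661,.1225,.0388,np.pi/2)
```

```text
pos [ 0.6553 -0.0407  0.2201] ang 1.5728 | dx 0.3263 dy 0.0120 dz 0.3627 yaw 0.0013
```

Emit:
{"method": "send_rows", "body": {
  "increments": [
    {"dx":0.1,"dy":0.012,"dz":0,"yaw":0,"claw":-1},
    {"dx":0.2,"dy":0.012,"dz":0,"yaw":0,"claw":-1},
    {"dx":0.3,"dy":0.012,"dz":0,"yaw":0,"claw":-1},
    {"dx":0.326,"dy":0.012,"dz":0,"yaw":0,"claw":-1},
    {"dx":0.326,"dy":0.012,"dz":0,"yaw":0,"claw":-1},
    {"dx":0.326,"dy":0.012,"dz":0.08,"yaw":0,"claw":-1},
    {"dx":0.326,"dy":0.012,"dz":0.18,"yaw":0,"claw":-1},
    {"dx":0.326,"dy":0.012,"dz":0.27,"yaw":0,"claw":-1},
    {"dx":0.326,"dy":0.012,"dz":0.33,"yaw":0,"claw":-1},
    {"dx":0.326,"dy":0.012,"dz":0.361,"yaw":0,"claw":-1},
    {"dx":0.326,"dy":0.012,"dz":0.361,"yaw":0,"claw":-0.6},
    {"dx":0.326,"dy":0.012,"dz":0.361,"yaw":0,"claw":-0.25},
    {"dx":0.326,"dy":0.012,"dz":0.361,"yaw":0,"claw":-0.25},
    {"dx":0.326,"dy":0.012,"dz":0.361,"yaw":0,"claw":-0.2},
    {"dx":0.326,"dy":0.012,"dz":0.361,"yaw":0,"claw":-0.17},
    {"dx":0.326,"dy":0.012,"dz":0.361,"yaw":0,"claw":-0.15},
    {"dx":0.326,"dy":0.012,"dz":0.361,"yaw":0,"claw":-0.135},
    {"dx":0.326,"dy":0.012,"dz":0.361,"yaw":0,"claw":-0.125},
    {"dx":0.326,"dy":0.012,"dz":0.361,"yaw":0,"claw":-0.12},
    {"dx":0.326,"dy":0.012,"dz":0.361,"yaw":0,"claw":-0.12}
  ]
}}

```text
time: 25.98
tool_pos: [0.6607, 0.1227, 0.0389]
tool_rot: [-0.0, 0.707, 0.708, -0.0]
contact_force: [-2.7, -0.7, 3.1]
gripper_width: 0.56
grasp_force: 4.1
```

Emit:
{"method": "send_rows", "body": {
  "increments": [
    {"dx":0,"dy":0,"dz":0,"yaw":0,"claw":-0.115},
    {"dx":0,"dy":0,"dz":0,"yaw":0,"claw":-0.115},
    {"dx":0,"dy":0,"dz":0,"yaw":0,"claw":-0.115}
  ]
}}

```text
time: 26.35
tool_pos: [0.6609, 0.1226, 0.0389]
tool_rot: [0.0, 0.707, 0.708, 0.0]
contact_force: [-3.9, 0.8, 4.8]
gripper_width: 0.56
grasp_force: 8.6
```

Run:
```python
from h import *
go(.571,-.271,.0388,np.pi/2)
```

```text
pos [0.6609 0.1226 0.0389] ang 1.5723 | dx -0.7870 dy -0.1810 dz 0.0003 yaw 0.0010
```

Emit:
{"method": "send_rows", "body": {
  "increments": [
    {"dx":0,"dy":0,"dz":-0.01,"yaw":0,"claw":-0.115},
    {"dx":0,"dy":0,"dz":-0.03,"yaw":0,"claw":-0.115},
    {"dx":0,"dy":0,"dz":-0.06,"yaw":0,"claw":-0.115},
    {"dx":0,"dy":0,"dz":-0.11,"yaw":0,"claw":-0.115},
    {"dx":0,"dy":0,"dz":-0.17,"yaw":0,"claw":-0.115},
    {"dx":0,"dy":0,"dz":-0.23,"yaw":0,"claw":-0.115},
    {"dx":-0.01,"dy":0,"dz":-0.27,"yaw":0,"claw":-0.115},
    {"dx":-0.03,"dy":0,"dz":-0.29,"yaw":0,"claw":-0.115},
    {"dx":-0.07,"dy":-0.02,"dz":-0.3,"yaw":0,"claw":-0.115},
    {"dx":-0.12,"dy":-0.04,"dz":-0.3,"yaw":0,"claw":-0.115},
    {"dx":-0.18,"dy":-0.06,"dz":-0.3,"yaw":0,"claw":-0.115},
    {"dx":-0.25,"dy":-0.08,"dz":-0.3,"yaw":0,"claw":-0.115},
    {"dx":-0.32,"dy":-0.1,"dz":-0.3,"yaw":0,"claw":-0.115},
    {"dx":-0.4,"dy":-0.12,"dz":-0.3,"yaw":0,"claw":-0.115},
    {"dx":-0.48,"dy":-0.14,"dz":-0.3,"yaw":0,"claw":-0.115},
    {"dx":-0.56,"dy":-0.16,"dz":-0.3,"yaw":0,"claw":-0.115},
    {"dx":-0.64,"dy":-0.17,"dz":-0.3,"yaw":0,"claw":-0.115},
    {"dx":-0.71,"dy":-0.181,"dz":-0.3,"yaw":0,"claw":-0.115},
    {"dx":-0.76,"dy":-0.181,"dz":-0.3,"yaw":0,"claw":-0.115},
    {"dx":-0.787,"dy":-0.181,"dz":-0.3,"yaw":0,"claw":-0.115}
  ]
}}

```text
time: 28.85
tool_pos: [0.5701, -0.2724, 0.188]
tool_rot: [-0.001, 0.707, 0.707, -0.0]
contact_force: [-0.3, -0.2, -2.0]
gripper_width: 0.561
grasp_force: 8.7
```

Emit:
{"method": "send_rows", "body": {
  "increments": [
    {"dx":0,"dy":0,"dz":0.02,"yaw":0,"claw":-0.115},
    {"dx":0,"dy":0,"dz":0.06,"yaw":0,"claw":-0.115},
    {"dx":0,"dy":0,"dz":0.11,"yaw":0,"claw":-0.115},
    {"dx":0,"dy":0,"dz":0.16,"yaw":0,"claw":-0.115},
    {"dx":0,"dy":0,"dz":0.21,"yaw":0,"claw":-0.115},
    {"dx":0,"dy":0,"dz":0.25,"yaw":0,"claw":-0.115},
    {"dx":0,"dy":0,"dz":0.27,"yaw":0,"claw":-0.115},
    {"dx":0,"dy":0,"dz":0.28,"yaw":0,"claw":-0.115},
    {"dx":0,"dy":0,"dz":0.285,"yaw":0,"claw":-0.115},
    {"dx":0,"dy":0,"dz":0.287,"yaw":0,"claw":-0.115},
    {"dx":0,"dy":0,"dz":0.288,"yaw":0,"claw":-0.115},
    {"dx":0,"dy":0,"dz":0.288,"yaw":0,"claw":-0.115}
  ]
}}

```text
time: 30.35
tool_pos: [0.5711, -0.2712, 0.0452]
tool_rot: [0.0, 0.707, 0.708, 0.0]
contact_force: [0.3, -0.4, -1.8]
gripper_width: 0.557
grasp_force: 8.7
```

Run:
```python
from h import *
go(.571,-.271,.0438,np.pi/2)
print(manip.state()["contact_force"],manip.state()["grasp_force"])
```

```text
pos [ 0.5711 -0.2712  0.0452] ang 1.5722 | dx 0.0005 dy -0.0002 dz 0.0028 yaw 0.0010
[ 0.34938089 -0.38110249 -1.8459959 ] 8.700350672006607
```

Emit:
{"method": "send_rows", "body": {
  "increments": [
    {"dx":0,"dy":0,"dz":0.001,"yaw":0,"claw":-0.115},
    {"dx":0,"dy":0,"dz":0.002,"yaw":0,"claw":-0.115},
    {"dx":0,"dy":0,"dz":0.0032,"yaw":0,"claw":-0.115},
    {"dx":0,"dy":0,"dz":0.0032,"yaw":0,"claw":-0.115},
    {"dx":0,"dy":0,"dz":0.0032,"yaw":0,"claw":-0.14},
    {"dx":0,"dy":0,"dz":0.0032,"yaw":0,"claw":-0.2},
    {"dx":0,"dy":0,"dz":0.0032,"yaw":0,"claw":-0.3},
    {"dx":0,"dy":0,"dz":0,"yaw":0,"claw":-0.5},
    {"dx":0,"dy":0,"dz":0,"yaw":0,"claw":-0.5},
    {"dx":0,"dy":0,"dz":-0.03,"yaw":0,"claw":-0.5},
    {"dx":0,"dy":0,"dz":-0.1,"yaw":0,"claw":-0.5},
    {"dx":0,"dy":0,"dz":-0.2,"yaw":0,"claw":-0.5},
    {"dx":0,"dy":0,"dz":-0.3,"yaw":0,"claw":-1},
    {"dx":-0.05,"dy":0,"dz":-0.35,"yaw":0,"claw":-1},
    {"dx":-0.15,"dy":0,"dz":-0.35,"yaw":0,"claw":-1},
    {"dx":-0.27,"dy":-0.05,"dz":-0.35,"yaw":0,"claw":-1},
    {"dx":-0.39,"dy":-0.15,"dz":-0.35,"yaw":0,"claw":-1},
    {"dx":-0.5,"dy":-0.3,"dz":-0.35,"yaw":0,"claw":-1},
    {"dx":-0.62,"dy":-0.4,"dz":-0.35,"yaw":0,"claw":-1},
    {"dx":-0.62,"dy":-0.4,"dz":-0.35,"yaw":0,"claw":-1}
  ]
}}

```text
time: 32.85
tool_pos: [0.3703, -0.5824, 0.2214]
tool_rot: [0.001, 0.707, 0.708, -0.0]
contact_force: [1.0, -1.1, 0.1]
gripper_width: 1.0
grasp_force: 0.0
```

Run:
```python
from h import *
im=manip.grab_frame("top")
cv2.imwrite("pics/top1.png",cv2.resize(im[:,:,::-1],(800,600),interpolation=cv2.INTER_CUBIC))
for nm,lo,hi,z,a,roi in [("caps",(105,120,60),(125,255,255),.1,40,(285,120,360,182)),("green",(50,80,40),(85,255,255),.026,25,None),("orange",(4,130,120),(14,255,255),.026,25,(180,120,275,210)),
 ("white",(0,0,205),(179,40,255),.026,30,(205,150,275,185)),("red",(0,150,80),(6,255,255),.102,30,(285,180,360,220)),("red",(170,150,80),(179,255,255),.102,30,(285,180,360,220))]:
    print(nm)
    for b in blobs(im,lo,hi,a,z,roi): print("  ",b)
```

```text
caps
   ([571.0, -272.0], [42.0, 43.0], -1.9, [478.0, 247.0])
   ([574.0, -342.0], [42.0, 43.0], -2.4, [509.0, 245.0])
   ([577.0, -414.0], [44.0, 44.0], -66.7, [541.0, 243.0])
green
   ([455.0, 121.0], [32.0, 77.0], 48.6, [304.0, 307.0])
   ([461.0, -76.0], [32.0, 78.0], 67.0, [391.0, 303.0])
orange
   ([461.0, 18.0], [33.0, 77.0], 75.9, [349.0, 306.0])
   ([638.0, 18.0], [25.0, 49.0], -0.2, [352.0, 231.0])
white
red
   ([430.0, -333.0], [17.0, 85.0], 89.2, [509.0, 309.0])
red
```

View pics/top1.png

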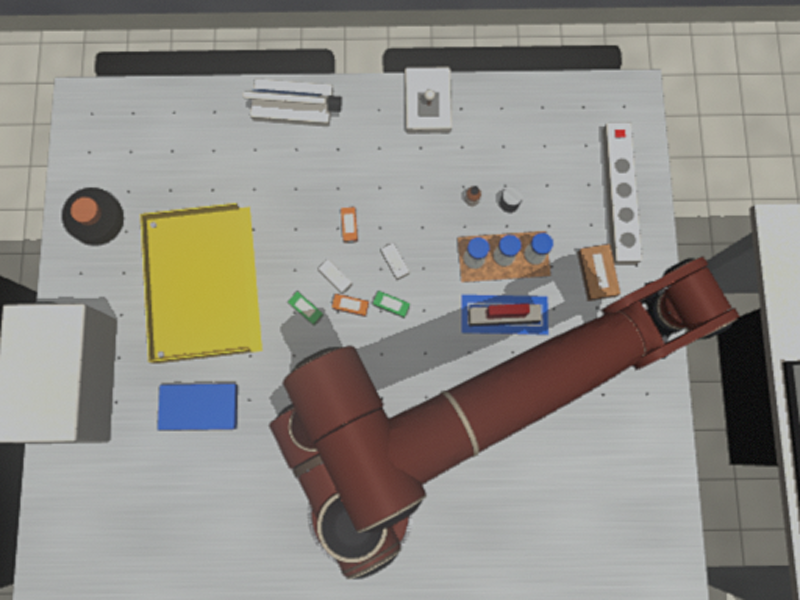

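Jars stand on the mat (caps at px (478,247), (509,245), (541,243)); one white case was knocked to px (335,276). Now a close look at sweeper and pad.

Run:
```python
from h import *
im=manip.grab_frame("top");c=im[180:222,285:361,::-1]
s=manip.grab_frame("side")[130:190,245:305,::-1]
o=np.zeros((600,760,3),np.uint8);o[:]=0
a=cv2.resize(c,None,fx=10,fy=10,interpolation=cv2.INTER_CUBIC);o[:420]=a
cv2.imwrite("pics/pad.png",a);
for p in [(335,276),(395,261),(348,224)]: print(p,w(np.array(p)/1.5625,.026).round(3))
# project model: pad rect & grip for candidate
def box(cx,cy,ang,L,W,z):
    u=np.array([np.cos(ang),np.sin(ang)]);v=np.array([-u[1],u[0]])
    return [((proj([*(np.array([cx,cy])+i*L/2*u+j*W/2*v),z])-[285,180])*10+5).round().tolist() for i,j in((1,1),(1,-1),(-1,-1),(-1,1))]
for A in(86,88,90): print("pad",A,box(.436,-.337,np.radians(A),.2,.09,.003))
b=a.copy()
for A,col in((88,(0,255,255)),): cv2.polylines(b,[np.array(box(.436,-.337,np.radians(A),.2,.09,.003)).astype(int)],True,col,1)
for A,col in((92,(0,255,0)),):
  cv2.polylines(b,[np.array(box(.430,-.332,np.radians(A),.09,.022,.102)).astype(int)],True,col,1)
  cv2.polylines(b,[np.array(box(.430,-.332,np.radians(A),.16,.036,.048)).astype(int)],True,(255,0,255),1)
cv2.imwrite("pics/pad2.png",b)
```

```text
(335, 276) [0.526 0.051]
(395, 261) [ 0.56  -0.087]
(348, 224) [0.65  0.021]
pad 86 [[98.0, 323.0], [108.0, 78.0], [659.0, 108.0], [655.0, 353.0]]
pad 88 [[102.0, 332.0], [103.0, 87.0], [655.0, 98.0], [660.0, 344.0]]
pad 90 [[107.0, 342.0], [99.0, 96.0], [650.0, 89.0], [664.0, 334.0]]
```

View pics/pad2.png

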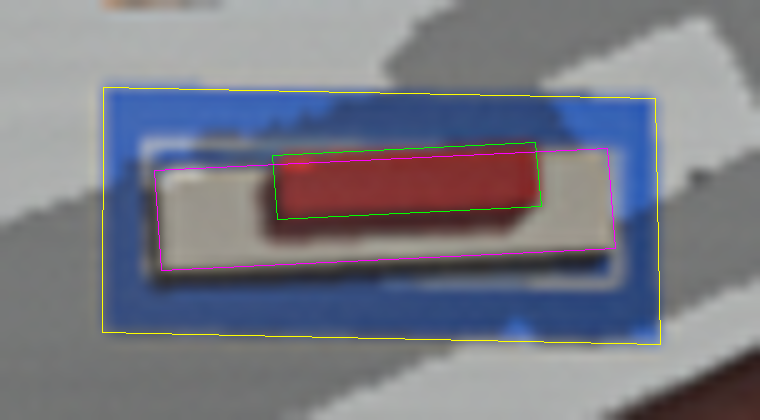

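The yellow model outline matches the pad (center (0.436,-0.337), 88°), and the sweeper stands at about (0.430,-0.332), 92°.

Run:
```python
from h import *
go(.430,-.332,.056,np.radians(92))
```

```text
pos [ 0.3693 -0.5831  0.2209] ang 1.5676 | dx 0.5027 dy 0.1198 dz 0.3298 yaw -0.0254
```

Emit:
{"method": "send_rows", "body": {
  "increments": [
    {"dx":0.1,"dy":0.03,"dz":0,"yaw":-0.025,"claw":-1},
    {"dx":0.2,"dy":0.06,"dz":0,"yaw":-0.025,"claw":-1},
    {"dx":0.3,"dy":0.09,"dz":0,"yaw":-0.025,"claw":-1},
    {"dx":0.4,"dy":0.12,"dz":0,"yaw":-0.025,"claw":-1},
    {"dx":0.48,"dy":0.12,"dz":0,"yaw":-0.025,"claw":-1},
    {"dx":0.503,"dy":0.12,"dz":0,"yaw":-0.025,"claw":-1},
    {"dx":0.503,"dy":0.12,"dz":0,"yaw":-0.025,"claw":-1},
    {"dx":0.503,"dy":0.12,"dz":0.05,"yaw":-0.025,"claw":-1},
    {"dx":0.503,"dy":0.12,"dz":0.13,"yaw":-0.025,"claw":-1},
    {"dx":0.503,"dy":0.12,"dz":0.22,"yaw":-0.025,"claw":-1},
    {"dx":0.503,"dy":0.12,"dz":0.29,"yaw":-0.025,"claw":-1},
    {"dx":0.503,"dy":0.12,"dz":0.32,"yaw":-0.025,"claw":-1},
    {"dx":0.503,"dy":0.12,"dz":0.328,"yaw":-0.025,"claw":-1},
    {"dx":0.503,"dy":0.12,"dz":0.328,"yaw":-0.025,"claw":0},
    {"dx":0.503,"dy":0.12,"dz":0.328,"yaw":-0.025,"claw":0.3},
    {"dx":0.503,"dy":0.12,"dz":0.328,"yaw":-0.025,"claw":0.4},
    {"dx":0.503,"dy":0.12,"dz":0.328,"yaw":-0.025,"claw":0.45},
    {"dx":0.503,"dy":0.12,"dz":0.328,"yaw":-0.025,"claw":0.45}
  ]
}}

```text
time: 35.25
tool_pos: [0.4314, -0.3294, 0.056]
tool_rot: [0.0, 0.693, 0.721, -0.0]
contact_force: [-0.0, 0.7, 0.1]
gripper_width: 0.276
grasp_force: 0.0
```

Emit:
{"method": "send_rows", "body": {
  "increments": [
    {"dx":0,"dy":0,"dz":0,"yaw":0,"claw":0.5},
    {"dx":0,"dy":0,"dz":0,"yaw":0,"claw":0.6},
    {"dx":0,"dy":0,"dz":0,"yaw":0,"claw":1},
    {"dx":0,"dy":0,"dz":0,"yaw":0,"claw":1},
    {"dx":0,"dy":0,"dz":0,"yaw":0,"claw":1},
    {"dx":0,"dy":0,"dz":0,"yaw":0,"claw":1}
  ]
}}

```text
time: 36.0
tool_pos: [0.4314, -0.3295, 0.0561]
tool_rot: [0.0, 0.693, 0.721, -0.0]
contact_force: [-1.0, 1.9, 5.1]
gripper_width: 0.249
grasp_force: 59.2
```

Run:
```python
from h import *
go(.430,-.332,.056,np.radians(92))
```

```text
pos [ 0.4314 -0.3295  0.0561] ang 1.6098 | dx -0.0049 dy -0.0030 dz 0.0001 yaw 0.0028
```

Emit:
{"method": "send_rows", "body": {
  "increments": [
    {"dx":0,"dy":0,"dz":-0.03,"yaw":0,"claw":1},
    {"dx":0,"dy":0,"dz":-0.08,"yaw":0,"claw":1},
    {"dx":0,"dy":0,"dz":-0.16,"yaw":0,"claw":1},
    {"dx":0,"dy":0,"dz":-0.24,"yaw":0,"claw":1},
    {"dx":0,"dy":0,"dz":-0.3,"yaw":0,"claw":1},
    {"dx":0,"dy":0,"dz":-0.3,"yaw":0,"claw":1}
  ]
}}

```text
time: 36.75
tool_pos: [0.4326, -0.3305, 0.209]
tool_rot: [0.003, 0.693, 0.721, -0.0]
contact_force: [0.7, -0.9, -2.6]
gripper_width: 0.249
grasp_force: 59.1
```

```bash
cat >> h.py <<'E'
O=np.array([.517,.371]);A=np.radians(96);EX=np.array([np.cos(A),np.sin(A)]);EY=np.array([-EX[1],EX[0]])
def tr(x,y): return O+x*EX+(y-.0)*EY
def gt(x,y,z,ang=np.radians(6)):
    q=tr(x,y);print("target",q.round(3));go(q[0]+.0025*np.cos(ang),q[1]+.0025*np.sin(ang),z,ang)
E
python3 - <<'E'
from h import *
gt(-.555,.06,.2)
E
```

```text
target [ 0.515 -0.187]
pos [ 0.4326 -0.3305  0.209 ] ang 1.6099 | dx 0.2803 dy 0.1816 dz 0.0179 yaw 1.0034
```

Emit:
{"method": "send_rows", "body": {
  "increments": [
    {"dx":0.03,"dy":0.02,"dz":0,"yaw":0.06,"claw":1},
    {"dx":0.06,"dy":0.04,"dz":0,"yaw":0.16,"claw":1},
    {"dx":0.1,"dy":0.07,"dz":0,"yaw":0.27,"claw":1},
    {"dx":0.14,"dy":0.09,"dz":0,"yaw":0.38,"claw":1},
    {"dx":0.18,"dy":0.12,"dz":0,"yaw":0.49,"claw":1},
    {"dx":0.22,"dy":0.14,"dz":0,"yaw":0.6,"claw":1},
    {"dx":0.25,"dy":0.16,"dz":0,"yaw":0.71,"claw":1},
    {"dx":0.27,"dy":0.18,"dz":0,"yaw":0.82,"claw":1},
    {"dx":0.281,"dy":0.182,"dz":0,"yaw":0.92,"claw":1},
    {"dx":0.281,"dy":0.182,"dz":0,"yaw":1,"claw":1},
    {"dx":0.281,"dy":0.182,"dz":0,"yaw":1,"claw":1},
    {"dx":0.281,"dy":0.182,"dz":0,"yaw":1,"claw":1}
  ]
}}

```text
time: 38.25
tool_pos: [0.5162, -0.1853, 0.2044]
tool_rot: [-0.001, 0.998, 0.056, -0.001]
contact_force: [-1.0, 1.0, -1.7]
gripper_width: 0.25
grasp_force: 59.0
```

Run:
```python
from h import *
gt(-.555,.06,.058)
im=manip.grab_frame("top")
cv2.imwrite("pics/top2.png",cv2.resize(im[:,:,::-1],(800,600),interpolation=cv2.INTER_CUBIC))
```

```text
target [ 0.515 -0.187]
pos [ 0.5162 -0.1853  0.2044] ang 0.1113 | dx 0.0029 dy 0.0038 dz 0.2927 yaw 0.0044
```

View pics/top2.png

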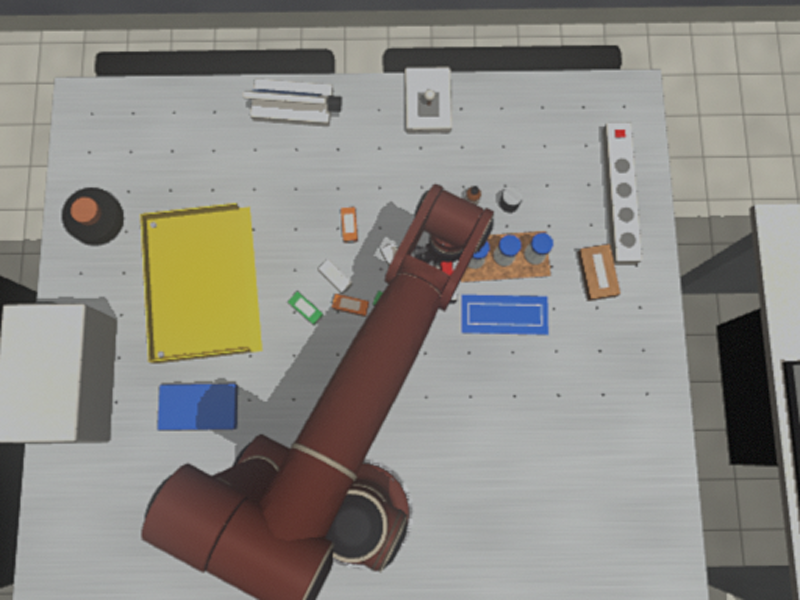

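Emit:
{"method": "send_rows", "body": {
  "increments": [
    {"dx":0.003,"dy":0.004,"dz":0.04,"yaw":0.004,"claw":1},
    {"dx":0.003,"dy":0.004,"dz":0.12,"yaw":0.004,"claw":1},
    {"dx":0.003,"dy":0.004,"dz":0.2,"yaw":0.004,"claw":1},
    {"dx":0.003,"dy":0.004,"dz":0.26,"yaw":0.004,"claw":1},
    {"dx":0.003,"dy":0.004,"dz":0.285,"yaw":0.004,"claw":1},
    {"dx":0.003,"dy":0.004,"dz":0.293,"yaw":0.004,"claw":1},
    {"dx":0.003,"dy":0.004,"dz":0.294,"yaw":0.004,"claw":1},
    {"dx":0.003,"dy":0.004,"dz":0.294,"yaw":0.004,"claw":1}
  ]
}}

```text
time: 39.3
tool_pos: [0.5195, -0.1878, 0.0603]
tool_rot: [0.001, 0.999, 0.052, 0.001]
contact_force: [-0.6, -0.4, -1.6]
gripper_width: 0.253
grasp_force: 59.0
```

Run:
```python
from h import *
gt(-.555,.06,.058)
gt(-.08,.06,.058)
```

```text
target [ 0.515 -0.187]
pos [ 0.5195 -0.1878  0.0603] ang 0.1038 | dx -0.0032 dy -0.0021 dz 0.0046 yaw -0.0006
target [0.466 0.285]
pos [ 0.5195 -0.1878  0.0603] ang 0.1038 | dx -0.0041 dy -0.9521 dz 0.0046 yaw -0.0006
```

Emit:
{"method": "send_rows", "body": {
  "increments": [
    {"dx":-0.003,"dy":-0.02,"dz":0.003,"yaw":0,"claw":1},
    {"dx":-0.003,"dy":-0.06,"dz":0.003,"yaw":0,"claw":1},
    {"dx":-0.003,"dy":-0.1,"dz":0.003,"yaw":0,"claw":1},
    {"dx":-0.003,"dy":-0.14,"dz":0.003,"yaw":0,"claw":1},
    {"dx":-0.003,"dy":-0.18,"dz":0.003,"yaw":0,"claw":1},
    {"dx":-0.003,"dy":-0.22,"dz":0.003,"yaw":0,"claw":1},
    {"dx":-0.003,"dy":-0.26,"dz":0.003,"yaw":0,"claw":1},
    {"dx":-0.003,"dy":-0.3,"dz":0.003,"yaw":0,"claw":1},
    {"dx":-0.003,"dy":-0.34,"dz":0.003,"yaw":0,"claw":1},
    {"dx":-0.003,"dy":-0.38,"dz":0.003,"yaw":0,"claw":1},
    {"dx":-0.003,"dy":-0.42,"dz":0.003,"yaw":0,"claw":1},
    {"dx":-0.003,"dy":-0.44,"dz":0.003,"yaw":0,"claw":1}
  ]
}}

```text
time: 40.8
tool_pos: [0.494, 0.0325, 0.0573]
tool_rot: [0.0, 0.999, 0.052, 0.0]
contact_force: [0.6, -2.4, -3.4]
gripper_width: 0.252
grasp_force: 59.3
```

Run:
```python
from h import *
gt(-.08,.06,.0585)
t=cv2.resize(manip.grab_frame("top")[120:250,80:300,::-1],None,fx=2.7,fy=2.7,interpolation=cv2.INTER_CUBIC)
s=manip.grab_frame("side")[140:330,90:330,::-1]
s=cv2.resize(s,None,fx=t.shape[1]/240*.6,fy=t.shape[1]/240*.6)
o=np.zeros((t.shape[0]+10,t.shape[1],3),np.uint8);cv2.imwrite("pics/a1.png",t)
cv2.imwrite("pics/s1.png",cv2.resize(manip.grab_frame("side")[:,:,::-1],(800,600),interpolation=cv2.INTER_CUBIC))
```

```text
target [0.466 0.285]
pos [0.494  0.0325 0.0573] ang 0.1049 | dx 0.0016 dy -0.5085 dz -0.0024 yaw 0.0001
```

View pics/s1.png

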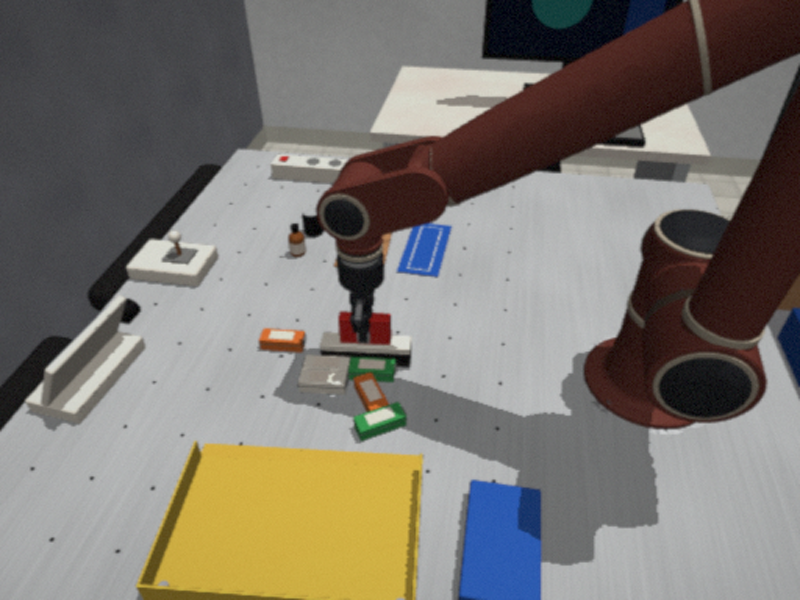

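Five cases ride in front of the blade; the white pair (px 325,372) sits at the blade's left end, so I drift the blade left while pushing on.

Emit:
{"method": "send_rows", "body": {
  "increments": [
    {"dx":0.005,"dy":-0.02,"dz":-0.001,"yaw":0,"claw":1},
    {"dx":0.012,"dy":-0.05,"dz":-0.002,"yaw":0,"claw":1},
    {"dx":0.02,"dy":-0.09,"dz":-0.002,"yaw":0,"claw":1},
    {"dx":0.028,"dy":-0.13,"dz":-0.002,"yaw":0,"claw":1},
    {"dx":0.034,"dy":-0.17,"dz":-0.002,"yaw":0,"claw":1},
    {"dx":0.04,"dy":-0.21,"dz":-0.002,"yaw":0,"claw":1},
    {"dx":0.04,"dy":-0.25,"dz":-0.002,"yaw":0,"claw":1},
    {"dx":0.04,"dy":-0.29,"dz":-0.002,"yaw":0,"claw":1},
    {"dx":0.04,"dy":-0.33,"dz":-0.002,"yaw":0,"claw":1},
    {"dx":0.04,"dy":-0.35,"dz":-0.002,"yaw":0,"claw":1},
    {"dx":0.04,"dy":-0.35,"dz":-0.002,"yaw":0,"claw":1}
  ]
}}

```text
time: 42.32
tool_pos: [0.4959, 0.2084, 0.0584]
tool_rot: [-0.0, 0.999, 0.052, 0.0]
contact_force: [-0.1, -0.7, -2.9]
gripper_width: 0.251
grasp_force: 59.4
```

Run:
```python
from h import *
gt(-.08,.04,.0585)
cv2.imwrite("pics/s2.png",cv2.resize(manip.grab_frame("side")[150:384,60:372,::-1],(800,600),interpolation=cv2.INTER_CUBIC))
```

```text
target [0.486 0.287]
pos [0.4959 0.2084 0.0584] ang 0.1046 | dx 0.0008 dy -0.1590 dz -0.0003 yaw -0.0001
```

View pics/s2.png

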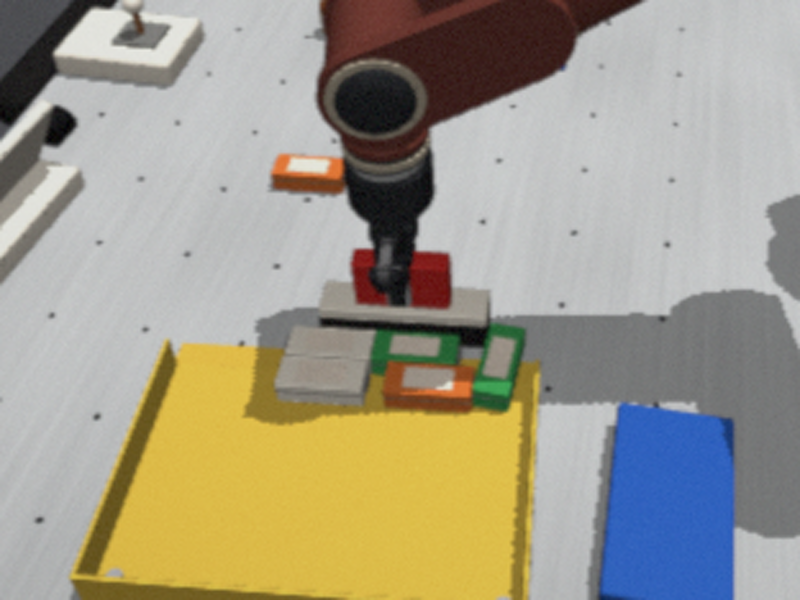

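Blade is at the ramp with whites left (px 325,365), green/orange in the middle, one green at the right end (px 498,360). Pushing on.

Emit:
{"method": "send_rows", "body": {
  "increments": [
    {"dx":0,"dy":-0.02,"dz":-0.001,"yaw":0,"claw":1},
    {"dx":0,"dy":-0.05,"dz":-0.001,"yaw":0,"claw":1},
    {"dx":0,"dy":-0.09,"dz":-0.001,"yaw":0,"claw":1},
    {"dx":0,"dy":-0.13,"dz":-0.001,"yaw":0,"claw":1},
    {"dx":0,"dy":-0.16,"dz":-0.001,"yaw":0,"claw":1},
    {"dx":0,"dy":-0.18,"dz":-0.001,"yaw":0,"claw":1},
    {"dx":0,"dy":-0.19,"dz":-0.001,"yaw":0,"claw":1},
    {"dx":0,"dy":-0.19,"dz":-0.001,"yaw":0,"claw":1}
  ]
}}

```text
time: 43.38
tool_pos: [0.486, 0.3025, 0.0587]
tool_rot: [-0.0, 0.999, 0.052, -0.0]
contact_force: [0.4, 0.6, -2.5]
gripper_width: 0.25
grasp_force: 59.4
```

Emit:
{"method": "send_rows", "body": {
  "increments": [
    {"dx":0,"dy":0.04,"dz":-0.001,"yaw":0,"claw":1},
    {"dx":0,"dy":0.12,"dz":-0.03,"yaw":0,"claw":1},
    {"dx":0,"dy":0.2,"dz":-0.1,"yaw":0,"claw":1},
    {"dx":0,"dy":0.3,"dz":-0.16,"yaw":0,"claw":1},
    {"dx":0,"dy":0.38,"dz":-0.16,"yaw":0,"claw":1},
    {"dx":0,"dy":0.4,"dz":-0.16,"yaw":0,"claw":1},
    {"dx":0,"dy":0.4,"dz":-0.16,"yaw":0,"claw":1}
  ]
}}

```text
time: 44.25
tool_pos: [0.5064, 0.1021, 0.1383]
tool_rot: [-0.0, 0.999, 0.051, -0.0]
contact_force: [0.2, 1.6, -2.6]
gripper_width: 0.249
grasp_force: 59.9
```

Run:
```python
from h import *
gt(-.2,.085,.0585)
cv2.imwrite("pics/s3.png",cv2.resize(manip.grab_frame("side")[150:384,60:372,::-1],(800,600),interpolation=cv2.INTER_CUBIC))
```

```text
target [0.453 0.163]
pos [0.5064 0.1021 0.1383] ang 0.1016 | dx -0.0881 dy -0.1323 dz 0.1596 yaw -0.0021
```

View pics/s3.png

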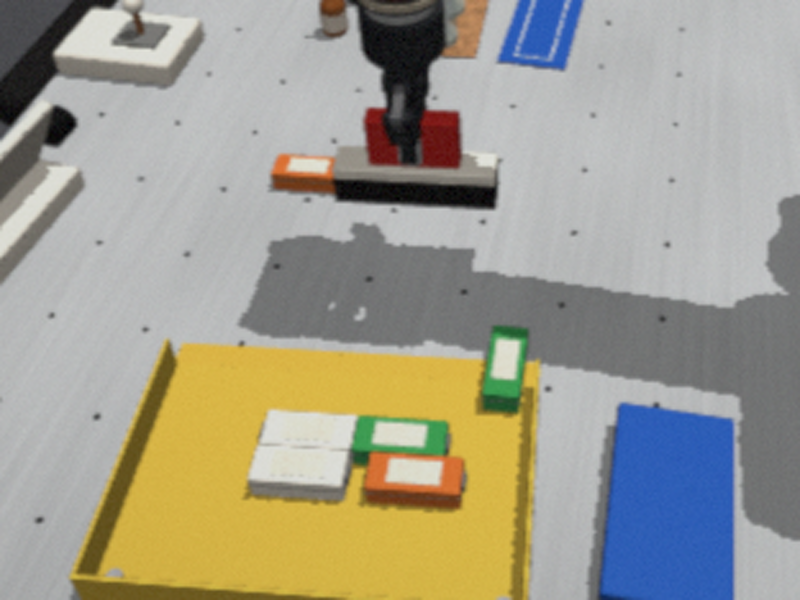

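Four cases lie well inside; one green is left at the mouth by the right wall (px 505,365), the orange still outside (px 305,170).

Run:
```python
from h import *
def tc(px,z):
    q=w(np.array([px[0]*.39+60,px[1]*.39+150]),z,"side");d=q-O;return q.round(3),(d@EX).round(3),(d@EY).round(3)
print("green corners top",[tc(p,.028) for p in [(493,328),(528,330),(518,402),(484,402)]])
print("wall near top end",tc((540,362),.04))
print("wall left near top",tc((170,345),.04))
print("orange",[tc(p,.026) for p in [(279,156),(345,157),(338,180),(273,178)]])
```

```text
green corners top [(array([0.407, 0.211]), np.float64(-0.147), np.float64(0.126)), (array([0.374, 0.208]), np.float64(-0.147), np.float64(0.159)), (array([0.371, 0.287]), np.float64(-0.068), np.float64(0.154)), (array([0.4  , 0.293]), np.float64(-0.066), np.float64(0.124))]
wall near top end (array([0.357, 0.251]), np.float64(-0.103), np.float64(0.172))
wall left near top (array([0.695, 0.291]), np.float64(-0.099), np.float64(-0.169))
orange [(array([0.691, 0.013]), np.float64(-0.374), np.float64(-0.136)), (array([0.616, 0.002]), np.float64(-0.377), np.float64(-0.06)), (array([0.613, 0.04 ]), np.float64(-0.339), np.float64(-0.061)), (array([0.685, 0.049]), np.float64(-0.338), np.float64(-0.134))]
```

Emit:
{"method": "send_rows", "body": {
  "increments": [
    {"dx":-0.04,"dy":-0.03,"dz":0,"yaw":-0.001,"claw":1},
    {"dx":-0.084,"dy":-0.07,"dz":0,"yaw":-0.002,"claw":1},
    {"dx":-0.084,"dy":-0.07,"dz":0.02,"yaw":-0.002,"claw":1},
    {"dx":-0.084,"dy":-0.07,"dz":0.08,"yaw":-0.002,"claw":1},
    {"dx":-0.084,"dy":-0.07,"dz":0.13,"yaw":-0.002,"claw":1},
    {"dx":-0.084,"dy":-0.07,"dz":0.155,"yaw":-0.002,"claw":1},
    {"dx":-0.084,"dy":-0.07,"dz":0.159,"yaw":-0.002,"claw":1},
    {"dx":-0.084,"dy":-0.09,"dz":0.159,"yaw":-0.002,"claw":1},
    {"dx":-0.084,"dy":-0.12,"dz":0.159,"yaw":-0.002,"claw":1},
    {"dx":-0.084,"dy":-0.16,"dz":0.159,"yaw":-0.002,"claw":1},
    {"dx":-0.084,"dy":-0.2,"dz":0.159,"yaw":-0.002,"claw":1},
    {"dx":-0.084,"dy":-0.24,"dz":0.159,"yaw":-0.002,"claw":1},
    {"dx":-0.084,"dy":-0.28,"dz":0.159,"yaw":-0.002,"claw":1},
    {"dx":-0.084,"dy":-0.32,"dz":0.159,"yaw":-0.002,"claw":1},
    {"dx":-0.084,"dy":-0.36,"dz":0.159,"yaw":-0.002,"claw":1},
    {"dx":-0.084,"dy":-0.39,"dz":0.159,"yaw":-0.002,"claw":1},
    {"dx":-0.084,"dy":-0.41,"dz":0.159,"yaw":-0.002,"claw":1},
    {"dx":-0.084,"dy":-0.416,"dz":0.159,"yaw":-0.002,"claw":1},
    {"dx":-0.084,"dy":-0.416,"dz":0.159,"yaw":-0.002,"claw":1}
  ]
}}

```text
time: 46.68
tool_pos: [0.4435, 0.3057, 0.0592]
tool_rot: [-0.0, 0.999, 0.053, -0.0]
contact_force: [0.5, -0.5, -2.9]
gripper_width: 0.253
grasp_force: 59.9
```

Run:
```python
from h import *
gt(-.46,-.083,.1385)
```

```text
target [ 0.648 -0.078]
pos [0.4435 0.3057 0.0592] ang 0.1064 | dx 0.3294 dy 0.8060 dz -0.1586 yaw 0.0011
```

Emit:
{"method": "send_rows", "body": {
  "increments": [
    {"dx":0,"dy":0.04,"dz":0,"yaw":0.001,"claw":1},
    {"dx":0,"dy":0.1,"dz":-0.03,"yaw":0.001,"claw":1},
    {"dx":0,"dy":0.16,"dz":-0.1,"yaw":0.001,"claw":1},
    {"dx":0,"dy":0.22,"dz":-0.16,"yaw":0.001,"claw":1},
    {"dx":0.05,"dy":0.32,"dz":-0.16,"yaw":0.001,"claw":1},
    {"dx":0.12,"dy":0.43,"dz":-0.16,"yaw":0.001,"claw":1},
    {"dx":0.2,"dy":0.54,"dz":-0.16,"yaw":0.001,"claw":1},
    {"dx":0.27,"dy":0.65,"dz":-0.16,"yaw":0.001,"claw":1},
    {"dx":0.32,"dy":0.75,"dz":-0.16,"yaw":0.001,"claw":1},
    {"dx":0.33,"dy":0.8,"dz":-0.16,"yaw":0.001,"claw":1},
    {"dx":0.33,"dy":0.806,"dz":-0.16,"yaw":0.001,"claw":1},
    {"dx":0.33,"dy":0.806,"dz":-0.16,"yaw":0.001,"claw":1},
    {"dx":0.33,"dy":0.806,"dz":-0.12,"yaw":0.001,"claw":1},
    {"dx":0.33,"dy":0.806,"dz":-0.06,"yaw":0.001,"claw":1},
    {"dx":0.33,"dy":0.806,"dz":-0.02,"yaw":0.001,"claw":1},
    {"dx":0.33,"dy":0.806,"dz":0,"yaw":0.001,"claw":1},
    {"dx":0.33,"dy":0.806,"dz":0.001,"yaw":0.001,"claw":1},
    {"dx":0.33,"dy":0.806,"dz":0.001,"yaw":0.001,"claw":1}
  ]
}}

```text
time: 48.92
tool_pos: [0.6515, -0.0777, 0.06]
tool_rot: [0.0, 0.999, 0.053, 0.001]
contact_force: [-0.2, -0.7, -2.5]
gripper_width: 0.25
grasp_force: 60.1
```

Run:
```python
from h import *
gt(-.05,-.083,.0588)
cv2.imwrite("pics/s4.png",cv2.resize(manip.grab_frame("side")[150:384,60:372,::-1],(800,600),interpolation=cv2.INTER_CUBIC))
```

```text
target [0.605 0.33 ]
pos [ 0.6515 -0.0777  0.06  ] ang 0.1054 | dx -0.0021 dy -0.8205 dz 0.0024 yaw 0.0005
```

View pics/s4.png

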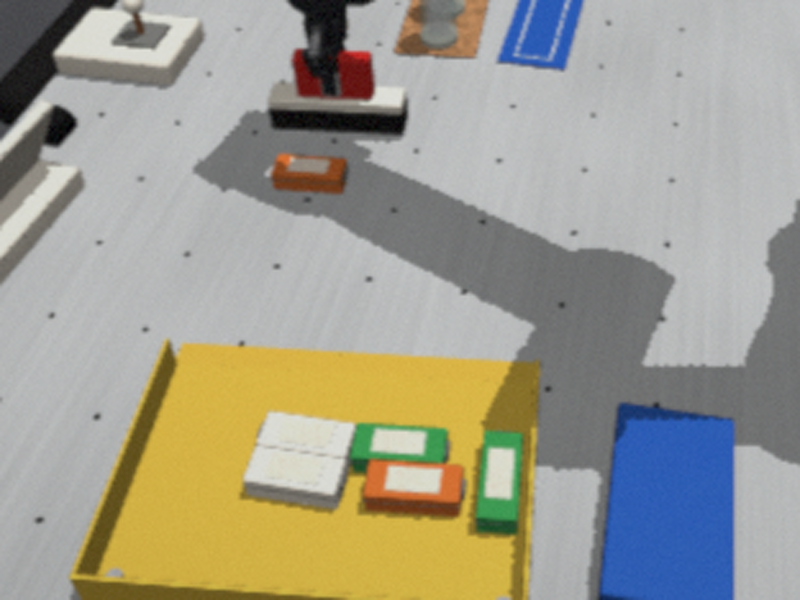

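All five are in; the last orange is ahead of the blade (px 310,172).

Emit:
{"method": "send_rows", "body": {
  "increments": [
    {"dx":0,"dy":-0.02,"dz":0.001,"yaw":0,"claw":1},
    {"dx":0,"dy":-0.06,"dz":0.001,"yaw":0,"claw":1},
    {"dx":0,"dy":-0.1,"dz":0.001,"yaw":0,"claw":1},
    {"dx":0,"dy":-0.14,"dz":0.001,"yaw":0,"claw":1},
    {"dx":0,"dy":-0.18,"dz":0.001,"yaw":0,"claw":1},
    {"dx":0,"dy":-0.22,"dz":0.001,"yaw":0,"claw":1},
    {"dx":0,"dy":-0.26,"dz":0.001,"yaw":0,"claw":1},
    {"dx":0,"dy":-0.3,"dz":0.001,"yaw":0,"claw":1},
    {"dx":0,"dy":-0.34,"dz":0.001,"yaw":0,"claw":1},
    {"dx":0,"dy":-0.38,"dz":0.001,"yaw":0,"claw":1},
    {"dx":0,"dy":-0.42,"dz":0.001,"yaw":0,"claw":1},
    {"dx":0,"dy":-0.46,"dz":0.001,"yaw":0,"claw":1},
    {"dx":0,"dy":-0.5,"dz":0.001,"yaw":0,"claw":1},
    {"dx":0,"dy":-0.54,"dz":0.001,"yaw":0,"claw":1},
    {"dx":0,"dy":-0.58,"dz":0.001,"yaw":0,"claw":1},
    {"dx":0,"dy":-0.62,"dz":0.001,"yaw":0,"claw":1},
    {"dx":0,"dy":-0.66,"dz":0.001,"yaw":0,"claw":1},
    {"dx":0,"dy":-0.7,"dz":0.001,"yaw":0,"claw":1},
    {"dx":0,"dy":-0.72,"dz":0.001,"yaw":0,"claw":1},
    {"dx":0,"dy":-0.72,"dz":0.001,"yaw":0,"claw":1}
  ]
}}

```text
time: 51.48
tool_pos: [0.6126, 0.2812, 0.0583]
tool_rot: [0.0, 0.999, 0.053, -0.0]
contact_force: [-0.6, -0.3, -2.4]
gripper_width: 0.247
grasp_force: 60.0
```

Emit:
{"method": "send_rows", "body": {
  "increments": [
    {"dx":0,"dy":-0.03,"dz":0,"yaw":0,"claw":1},
    {"dx":0,"dy":-0.06,"dz":0,"yaw":0,"claw":1},
    {"dx":0,"dy":-0.08,"dz":0,"yaw":0,"claw":1},
    {"dx":0,"dy":-0.08,"dz":0,"yaw":0,"claw":1},
    {"dx":0,"dy":-0.04,"dz":0,"yaw":0,"claw":1},
    {"dx":0,"dy":0.02,"dz":-0.03,"yaw":0,"claw":1},
    {"dx":0,"dy":0.1,"dz":-0.1,"yaw":0,"claw":1},
    {"dx":0,"dy":0.2,"dz":-0.2,"yaw":0,"claw":1},
    {"dx":0,"dy":0.3,"dz":-0.28,"yaw":0,"claw":1},
    {"dx":0,"dy":0.4,"dz":-0.3,"yaw":0,"claw":1},
    {"dx":0,"dy":0.5,"dz":-0.3,"yaw":0,"claw":1},
    {"dx":0,"dy":0.6,"dz":-0.3,"yaw":0,"claw":1},
    {"dx":0,"dy":0.6,"dz":-0.3,"yaw":0,"claw":1}
  ]
}}

```text
time: 53.1
tool_pos: [0.6437, -0.0228, 0.2082]
tool_rot: [0.001, 0.999, 0.05, -0.0]
contact_force: [-1.3, 0.6, -2.9]
gripper_width: 0.251
grasp_force: 60.2
```

Run:
```python
from h import *
a=np.radians(88);c=np.array([.436,-.337])+.0025*np.array([np.cos(a),np.sin(a)])
go(*c,.2,a)
cv2.imwrite("pics/s5.png",cv2.resize(manip.grab_frame("side")[:,:,::-1],(800,600),interpolation=cv2.INTER_CUBIC))
```

```text
pos [ 0.6437 -0.0228  0.2082] ang 0.0992 | dx -0.4749 dy 0.5793 dz 0.0164 yaw -0.9578
```

View pics/s5.png

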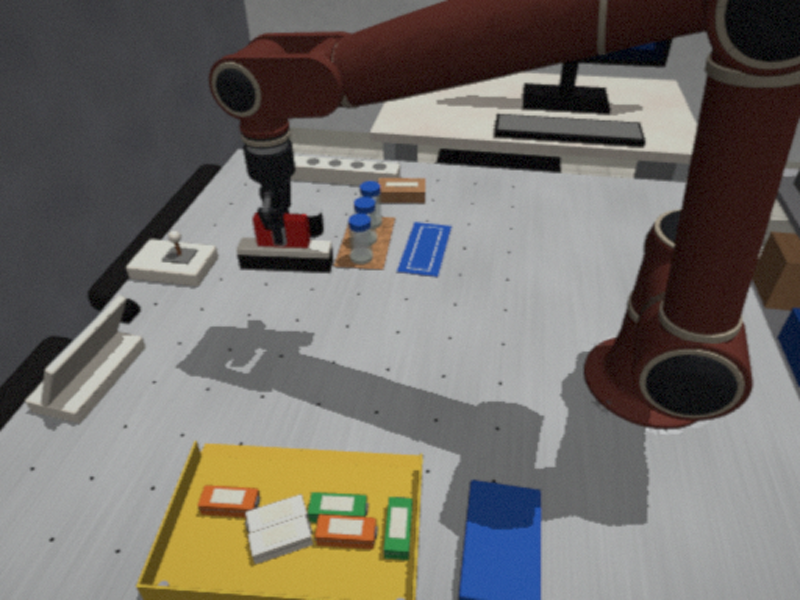

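All six cases are well inside the tray (y px 485–560). Now parking.

Emit:
{"method": "send_rows", "body": {
  "increments": [
    {"dx":-0.05,"dy":0.03,"dz":0,"yaw":-0.06,"claw":1},
    {"dx":-0.12,"dy":0.08,"dz":0,"yaw":-0.16,"claw":1},
    {"dx":-0.2,"dy":0.14,"dz":0,"yaw":-0.27,"claw":1},
    {"dx":-0.28,"dy":0.2,"dz":0,"yaw":-0.38,"claw":1},
    {"dx":-0.36,"dy":0.27,"dz":0,"yaw":-0.49,"claw":1},
    {"dx":-0.42,"dy":0.34,"dz":0,"yaw":-0.6,"claw":1},
    {"dx":-0.46,"dy":0.42,"dz":0,"yaw":-0.71,"claw":1},
    {"dx":-0.475,"dy":0.49,"dz":0,"yaw":-0.81,"claw":1},
    {"dx":-0.475,"dy":0.55,"dz":0,"yaw":-0.9,"claw":1},
    {"dx":-0.475,"dy":0.58,"dz":0,"yaw":-0.958,"claw":1},
    {"dx":-0.475,"dy":0.58,"dz":0,"yaw":-0.958,"claw":1},
    {"dx":-0.475,"dy":0.58,"dz":0,"yaw":-0.958,"claw":1}
  ]
}}

```text
time: 54.65
tool_pos: [0.4385, -0.3302, 0.2081]
tool_rot: [-0.0, 0.717, 0.697, 0.0]
contact_force: [1.0, 0.4, -3.4]
gripper_width: 0.246
grasp_force: 60.2
```

Run:
```python
from h import *
a=np.radians(88);c=np.array([.436,-.337])+.0025*np.array([np.cos(a),np.sin(a)])
go(*c,.0575,a)
```

```text
pos [ 0.4385 -0.3302  0.2081] ang 1.5419 | dx -0.0088 dy -0.0046 dz 0.3012 yaw 0.0040
```

Emit:
{"method": "send_rows", "body": {
  "increments": [
    {"dx":-0.009,"dy":-0.005,"dz":0.04,"yaw":0.004,"claw":1},
    {"dx":-0.009,"dy":-0.005,"dz":0.11,"yaw":0.004,"claw":1},
    {"dx":-0.009,"dy":-0.005,"dz":0.18,"yaw":0.004,"claw":1},
    {"dx":-0.009,"dy":-0.005,"dz":0.24,"yaw":0.004,"claw":1},
    {"dx":-0.009,"dy":-0.005,"dz":0.275,"yaw":0.004,"claw":1},
    {"dx":-0.009,"dy":-0.005,"dz":0.29,"yaw":0.004,"claw":1},
    {"dx":-0.009,"dy":-0.005,"dz":0.295,"yaw":0.004,"claw":1},
    {"dx":-0.009,"dy":-0.005,"dz":0.297,"yaw":0.004,"claw":1},
    {"dx":-0.009,"dy":-0.005,"dz":0.297,"yaw":0.004,"claw":1}
  ]
}}

```text
time: 55.78
tool_pos: [0.4364, -0.3362, 0.0608]
tool_rot: [0.001, 0.719, 0.695, 0.0]
contact_force: [0.1, 0.0, -2.5]
gripper_width: 0.251
grasp_force: 60.2
```

Run:
```python
from h import *
a=np.radians(88);c=np.array([.436,-.337])+.0025*np.array([np.cos(a),np.sin(a)])
go(*c,.0562,a)
```

```text
pos [ 0.4364 -0.3362  0.0608] ang 1.5363 | dx 0.0033 dy -0.0008 dz 0.0092 yaw 0.0003
```

Emit:
{"method": "send_rows", "body": {
  "increments": [
    {"dx":0.003,"dy":-0.001,"dz":0.003,"yaw":0,"claw":1},
    {"dx":0.003,"dy":-0.001,"dz":0.005,"yaw":0,"claw":1},
    {"dx":0.003,"dy":-0.001,"dz":0.007,"yaw":0,"claw":1},
    {"dx":0.003,"dy":-0.001,"dz":0.008,"yaw":0,"claw":1},
    {"dx":0.003,"dy":-0.001,"dz":0.008,"yaw":0,"claw":1}
  ]
}}

```text
time: 56.4
tool_pos: [0.4355, -0.3342, 0.0561]
tool_rot: [-0.0, 0.719, 0.695, -0.0]
contact_force: [-0.3, 2.3, 1.2]
gripper_width: 0.253
grasp_force: 60.7
```

Contact with the pad; release, rise, and move clear.

Emit:
{"method": "send_rows", "body": {
  "increments": [
    {"dx":0,"dy":0,"dz":0,"yaw":0,"claw":0.4},
    {"dx":0,"dy":0,"dz":0,"yaw":0,"claw":0.2},
    {"dx":0,"dy":0,"dz":0,"yaw":0,"claw":-0.2},
    {"dx":0,"dy":0,"dz":0,"yaw":0,"claw":-0.2},
    {"dx":0,"dy":0,"dz":0,"yaw":0,"claw":-0.2},
    {"dx":0,"dy":0,"dz":-0.03,"yaw":0,"claw":-0.2},
    {"dx":0,"dy":0,"dz":-0.1,"yaw":0,"claw":-0.2},
    {"dx":0,"dy":0,"dz":-0.2,"yaw":0,"claw":-0.2},
    {"dx":0,"dy":0,"dz":-0.3,"yaw":0,"claw":-0.2},
    {"dx":-0.05,"dy":0,"dz":-0.35,"yaw":0,"claw":-0.2},
    {"dx":-0.15,"dy":-0.03,"dz":-0.35,"yaw":0,"claw":-0.2},
    {"dx":-0.25,"dy":-0.06,"dz":-0.35,"yaw":0,"claw":-0.2},
    {"dx":-0.35,"dy":-0.1,"dz":-0.35,"yaw":0,"claw":-0.2},
    {"dx":-0.45,"dy":-0.12,"dz":-0.35,"yaw":0,"claw":-0.2},
    {"dx":-0.48,"dy":-0.12,"dz":-0.35,"yaw":0,"claw":-0.2},
    {"dx":-0.48,"dy":-0.12,"dz":-0.35,"yaw":0,"claw":-0.2}
  ]
}}

```text
time: 58.4
tool_pos: [0.3672, -0.5723, 0.2313]
tool_rot: [0.0, 0.719, 0.695, 0.0]
contact_force: [0.6, 0.4, 0.4]
gripper_width: 0.601
grasp_force: 0.0
```

Run:
```python
from h import *
im=manip.grab_frame("top")
a=cv2.resize(im[180:222,285:361,::-1],None,fx=10,fy=10,interpolation=cv2.INTER_CUBIC)
b=cv2.resize(im[125:240,85:365,::-1],(760,312),interpolation=cv2.INTER_CUBIC)[:175]
cv2.imwrite("pics/end.png",np.vstack([a,b]))
```

```text
(no output)
```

View pics/end.png

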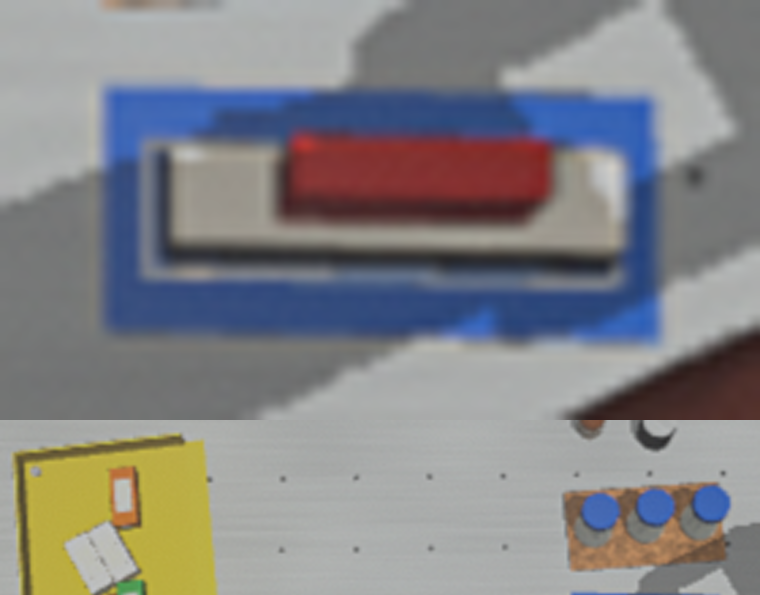

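The sweeper stands on its pad parallel to the outline, within a few mm, with the jars upright on the mat and the cases in the tray.

```bash
python3 -c "
from plant import manip
print(manip.job_done())"
```

```text
the job is handed in; nothing more can be done
None
```

I handed the job in at about 58 s of the 210 s limit: the three jars stand upright on the cork mat, all six slide cases are well inside the yellow tray, and the sweeper is back on its blue pad in line with the outline to within a few millimetres; the hand-in gave no verdict.

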